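Dial open the sample lockbox and roll out the vial

TASK

Open the sample lockbox by its combination and roll out the vial. Turning the dial by its crank peg, go clockwise (seen from above) past the red mark once and on to red a second time at the pointer; then reverse, counter-clockwise, past yellow once and on to yellow a second time; then clockwise straight to blue. Push the orange tab to slide the shutter fully open, roll the vial (do not lift it) out of the bay until it lies still against the blue stop rail, and leave the shutter open and the jar, tablet tray and spatula where they are.

Things in the scene. Friction and masses are not known exactly. Their poses are not given: they have to be found in the camera images.
- lockbox: Low cream lockbox, fixed. Origin on the bench; its front (-x) faces the robot, y left, z up; 'box' numbers are mm in this frame. Steel foot plate: top z 6, x -135 to 90, y -190 to 196. Lock housing: x -60 to 85, y 15 to 190, top z 60. Vial bay right of it: floor is the foot plate, y -85 to 15; back wall x 79 to 85 and right wall y -91 to -85, 50 high; shutter over top and front.
- dial_axis (a point): On the dial's axis at its top face (box 10, 125, 74). Black disc, radius 50, z 62 to 74, turning about the vertical, with 12 white ticks and red, yellow and blue marks (20 x 10) near the rim. Fixed pointer: white bar with red edges on the deck, at the -x side (robot side) of the dial. A wrong combination is redone with two or more clockwise turns ending on red, then as before.
- dial (a joint): Rad, growing CLOCKWISE from above, counting full turns. Red is at the pointer at 0, yellow at -1.047, blue at 1.571 (and every 6.283 from there). Starts at -3.4 to -0.4: second red is 6.283, then second yellow -1.047, then blue 1.571. A true three-wheel lock: be within 0.15 at each, overshoot included. Takes 2 to 3 N at the peg, stays where left, does not coast.
- crank_peg (a point): Centre of the upright metal peg on the dial, diameter 14, from z 74 to 106 (centre z 90), 36 mm from the dial axis, on the opposite side of the dial from the red mark. Push it round, square to its arm (along the tangent), or pinch it lightly and lead it round the circle; pushed too much outward it binds.
- shutter (a joint): How far the shutter is open, m: 0 shut, 0.092 fully open (end stop). Grey L-shaped shutter over top (z 51 to 55) and front of the bay; slides right (-y of the box). Takes about 2 N and stays where left; without the right combination it jams after a few mm. The dial is left on blue while it opens.
- tab (a point): Centre of the upright orange tab on the shutter, 44 along x, 10 thick along y, from z 55 to 87 (centre z 71); when shut at box (10, -35, 71). Push it from its left (+y) side.
- vial_center (a point): Centre of the amber glass vial with white cap: plain cylinder, diameter 28, length 56, about 60 g, lying along the box's y (the point's y is its axis; x and z turn as it rolls) on the foot plate in the bay, at first box x -5 to 10, y -40 to -30, hidden under the shutter. At least 50 mm of free floor behind it (+x).
- rest (a point): Centre of the vial once in its rest, in front of the bay: box (-108, -35, 20), touching the blue stop rail: 16 high above the plate, face at box x -122, from y -95 to 25. The foot plate is flat and level from the bay to the rail; the vial has some rolling resistance and comes to rest, but a brisk push makes it run ahead or bounce off the rail.
- jar: Amber jar, radius 26, 75 high, standing behind the lock housing; leave it alone. Origin under its centre.
- tablet_tray: Dark inspection tray with rows of tablets, 120 x 170 x 13, lying to the left of the box; leave it alone. Origin under its centre.
- spatula: Spatula, 170 long, lying to the right of the box; leave it alone.

How it is judged (in metres and radians):
On the way, in this order (a step that is already met when the one before it is completed fails the run):
1. the dial has been turned clockwise to red a second time (value of joint dial above 6.1 rad).
2. after the reversals the shutter comes free with blue at the pointer (within 0.3 rad) (value of joint shutter above 0.012 m and (value of joint dial between -5.0124 and -4.4124 rad or value of joint dial between 1.2708 and 1.8708 rad or value of joint dial between 7.554 and 8.154 rad or value of joint dial between 13.8372 and 14.4372 rad or value of joint dial between 20.1204 and 20.7204 rad)).
3. the shutter is fully open (value of joint shutter above 0.082 m), for 0.1 s.
At the end, for the whole second after the job is handed in: The shutter is at least 82 of 92 mm open, and the vial lies at rest in its rest: against the stop rail (gap at most 5 mm, centre within 30 mm of the rest point along the rail), on the foot plate, parallel to the rail within 0.15 rad (value of joint shutter above 0.082 m and x of vial_center in the frame of lockbox between -0.113 and -0.103 m and y of vial_center in the frame of lockbox between -0.065 and -0.005 m and z of vial_center in the frame of lockbox between 0.016 and 0.024 m and angle between the y axis of vial_center and the y axis of lockbox, either way round below 0.15 rad and linear speed of vial below 0.02 m/s and angular speed of vial below 1 rad/s); the robot touches nothing.
It fails at once if the vial is lifted (its centre more than 15 mm above where it rolls) (height (world z) of vial_center above 0.035 m).
It fails at once if the jar is moved by more than 20 mm or tipped (distance of jar from where it was at the start of the episode above 0.02 m or angle between jar's own z axis and vertical above 0.3 rad).
It fails at once if the tablet tray is moved by more than 20 mm (distance of tablet_tray from where it was at the start of the episode above 0.02 m).
It fails at once if the spatula is moved by more than 20 mm (distance of spatula from where it was at the start of the episode above 0.02 m).
It also fails if it takes over 72 s, if anything falls off the work surface, if the arm or the gripper's body presses on something with over 40 N, if the wrist force passes 120 N, or if a joint passes its speed limit or range.

ROBOT

A 6-joint arm with a two-finger parallel gripper is mounted at the origin on the work surface. World frame = base frame: x ahead of the robot, y to its left, z up, the work surface at z = 0. Lengths are in mm, angles in rad, forces in N, time in s.
With the tool pointing down it reaches from about 350 to 775 mm from the base axis. Payload 7.3 kg.
Tool frame: the origin (TCP) lies at the very end of the fingers, on their centre line; the grasp point (between the pads) lies 19 mm behind it (bot.grasp_offset is the distance from the TCP to the grasp point, in mm); z points along the fingers, y is the direction in which the jaws open and shut (so a half turn about z gives the same grasp; the last joint's range is limited). The gripper opens to 92 mm and grips with 3 to 60 N. Pads are 19 mm wide; open, the fingers measure 130 mm over their backs; the gripper's body (75 mm by 190 mm) begins 47 mm behind the grasp point.
Start: joints at [1.172, 0.342, 1.524, -0, 1.275, -0.146], TCP at [131.295, 508.337, 226.741] pointing down, gripper open.
Joint ranges: [-2.53, 2.53], [-0.77, 2.02], [0.04, 2.7], [-1, 4.14], [0.28, 2.66], [-3.11, 3.11]. Speed limits (rad/s): [2.57, 2.57, 3.14, 3.14, 3.14, 3.14].

INTERFACE

Orientations are given as [roll, pitch, yaw] about the fixed x, y, z axes, in that order (R = Rz(yaw) Ry(pitch) Rx(roll)).
In Python, from plant import bot gives the robot as it stands.
- The arm moves only by the tool servo_tool, never from a script. Its arguments are lists of equal length, an entry for each row: "angular": the turn, a rotation vector about the world's x, y, z in degrees, a list of three; "slide": the shift along the world's x, y, z in mm, a list of three; "grip": the opening, from -1 (shut) to 1 (fully open), so that 0 is half open. In form: {"angular": [[ax, ay, az], ...], "slide": [[dx, dy, dz], ...], "grip": [grip, ...]}. A call has 1 to 10 rows; each row is the pose to reach, as a shift and turn from the pose commanded when the call began; what a row does not reach only later rows make up. A row lasts 1/12 s, in which the tool goes at most 41.7 mm and 7.16 degrees, less where a joint would pass 70% of its speed; a pose out of reach is approached as far as the arm can. A call with a gripper value outside its range is refused whole. The fingers move at their own pace and stop on an object; the grip force is fixed at half the most. Time passes only in rows, so rows that repeat a pose let the fingers close. It gives the time, the measured TCP pose, the force and the opening at its end, in the units of the state.
- bot.get_obs(): the state, without advancing time (a new reading comes with each control period).
- bot.capture(name): name is "side" or "top"; returns a dict with "img" (400x640x3 uint8, blue, green, red), "range_z" (400x640 float32, mm along the optical axis (not along the pixel's ray), 0 where there is no reading), "fov_y" (degrees; the focal length in pixels is half the picture's height over the tangent of half this angle, whatever the lens; pixels are square), "cx", "cy" (the principal point, pixels), "R" (3x3) and "t" (3): a world point X has camera coordinates R X + t. Camera axes: x right, y down, z forward; pixel columns grow to the right and rows downward; lengths in mm; the calibration is good to about 2 mm. A picture is of the moment at which its call begins.
- bot.close_job(): hands the job in, once; it reports no verdict.
The state is a dict: "time": time; "joint_positions": joint angles; "dq": joint speeds; "tau": joint torques, N m; "tool_pos": TCP position; "tcp_rot": TCP orientation; "contact_force": force on the tool from outside, world axes, zero at the start; "moment": the same for the moment, N m; "grip_width": finger opening in mm.
Only numpy, scipy, OpenCV 4.12 (cv2) and the standard library are available. Lean on these libraries where they do the work, as an engineer would, in place of code of your own. Each camera call takes 0.05 s, during which the arm holds its last target.

## Working session

There is one attempt and no reset: what is moved stays moved. The work goes in short steps, Python scripts to look and compute and a tool call to move; the robot and the scene stay as the last step left them, time stands still between calls to the robot, and variables do not carry over. Pictures are saved under pics/ and viewed, and the job is handed in when it is done.

Besides the shell and the picture viewer there is one more tool, called after "Emit:" as name(argument=value, ...), one argument or row to a line, values as JSON. servo_tool: Moves the arm, as the interface text tells. Its arguments: {"type":"object","properties":{"angular":{"type":"array","items":{"type":"array","items":{"type":"number"}}},"slide":{"type":"array","items":{"type":"array","items":{"type":"number"}}},"grip":{"type":"array","items":{"type":"number"}}},"required":["angular","slide","grip"]}

```bash
ls; mkdir -p pics
python3 - <<'E'
from plant import bot
import cv2,json
print(bot.get_obs())
for n in("top","side"):
    c=bot.capture(n); cv2.imwrite(f"pics/{n}0.png",c["img"]); print(n,c["fov_y"],c["cx"],c["cy"],c["R"],c["t"])
E
```

```text
pics
{'time': 0.0, 'joint_positions': array([ 1.17201615e+00,  3.42695960e-01,  1.52500887e+00,  9.70083388e-06,
        1.27538862e+00, -1.45965808e-01]), 'dq': array([-7.42951276e-05, -9.38567548e-06, -8.86611144e-05, -5.53984303e-04,
        7.88008835e-04,  1.67677043e-03]), 'tau': array([ 1.33465786e-03, -4.31230474e+01, -2.44220960e+01,  7.18296412e-02,
        5.59654017e-02, -1.43762286e-04]), 'tool_pos': array([131.11926544, 507.94945156, 226.06169228]), 'tcp_rot': array([-3.14010916e+00, -2.27465718e-04,  2.88877529e+00]), 'contact_force': array([-0.33747102,  0.65927581,  0.07104081]), 'moment': array([-0.02837534, -0.03246982, -0.01439448]), 'grip_width': 91.69692568146489}
top 54.22911363190085 323.3164775311904 198.15981112730208 [[ 0.0102678  -0.99992662  0.00642809]
 [-0.99571974 -0.01081467 -0.09178916]
 [ 0.09185195 -0.0054581  -0.99575772]] [  20.0211198   589.57819877 1065.76860745]
side 51.35146515239295 322.7859080901694 201.5486785594006 [[ 0.99922456 -0.03782065  0.01094924]
 [-0.02100038 -0.74715459 -0.66431846]
 [ 0.03330573  0.66357338 -0.74736946]] [-610.46694726   95.15078163 1118.46810443]
```

View pics/top0.png

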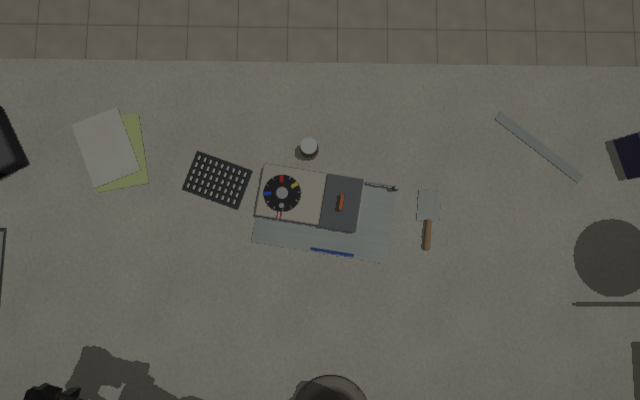

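View pics/side0.png

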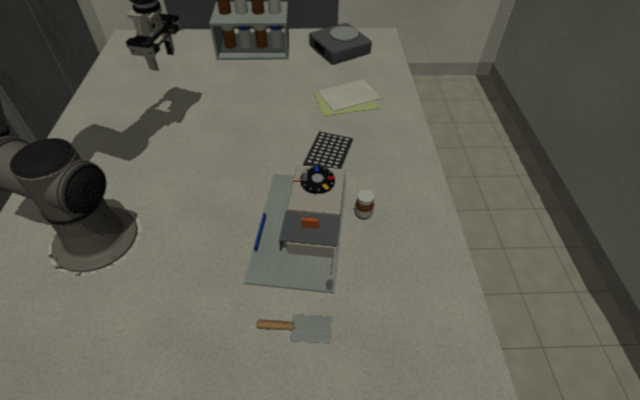

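```bash
cat > h.py <<'E'
from plant import bot
import cv2,numpy as np
def f(c): return 200/np.tan(np.radians(c["fov_y"]/2))
def ray(c,u,v,z):  # pixel -> world at plane z
    d=np.stack([(np.asarray(u,float)-c["cx"])/f(c),(np.asarray(v,float)-c["cy"])/f(c),np.ones(np.shape(u))],-1)
    R=np.array(c["R"]);t=np.array(c["t"]); o=-R.T@t; w=d@R
    s=(z-o[2])/w[...,2]; return o+s[...,None]*w
def proj(c,X):
    p=np.asarray(X)@np.array(c["R"]).T+c["t"]; return p[...,:2]/p[...,2:]*f(c)+[c["cx"],c["cy"]]
def rect(c,x0,x1,y0,y1,z,mmpp=0.5):
    xs=np.arange(x1,x0,-mmpp); ys=np.arange(y1,y0,-mmpp)
    Y,X=np.meshgrid(ys,xs); p=proj(c,np.stack([X,Y,np.full(X.shape,z)],-1)).astype(np.float32)
    return cv2.remap(c["img"],p[...,0],p[...,1],cv2.INTER_CUBIC)
E
python3 - <<'E'
from h import *
c=bot.capture("top"); s=bot.capture("side")
a=c["img"][140:280,235:415]; cv2.imwrite("pics/t1.png",cv2.convertScaleAbs(cv2.resize(a,None,fx=4.2,fy=4.2,interpolation=cv2.INTER_CUBIC),alpha=1.5))
a=s["img"][125:300,235:385]; cv2.imwrite("pics/s1.png",cv2.convertScaleAbs(cv2.resize(a,None,fx=3.4,fy=3.4,interpolation=cv2.INTER_CUBIC),alpha=1.3))
# colours
for n,cc in(("top",c),("side",s)):
    h=cv2.cvtColor(cc["img"],cv2.COLOR_BGR2HSV)
    roi=np.zeros(h.shape[:2],bool)
    if n=="top": roi[140:270,250:400]=1
    else: roi[160:290,240:350]=1
    for nm,lo,hi in(("blue",105,130),("red",0,6),("red2",172,180),("orange",7,18),("yellow",19,35)):
        m=(h[...,0]>=lo)&(h[...,0]<=hi)&(h[...,1]>130)&(h[...,2]>60)&roi
        k,l,st,ce=cv2.connectedComponentsWithStats(m.astype(np.uint8))
        for i in range(1,k):
            if st[i,4]>5: 
                u,v=ce[i]; zr=cc["range_z"][l==i]; print(n,nm,st[i],ce[i].round(1),ray(cc,u,v,74).round(1),ray(cc,u,v,22).round(1), np.median(zr))
E
```

```text
top blue [264 191   8   5  36] [267.1 192.9] [597.5 177.1  74. ] [602.9 184.3  22. ] 1044.4473
top blue [311 248  42   8  91] [331.9 251.7] [443.1   2.3  74. ] [440.8   0.9  22. ] 1083.1716
top red [279 175   5   7  29] [281.4 177.9] [638.4 139.7  74. ] [645.8 145.1  22. ] 1047.1598
top orange [338 194   6  17  64] [340.7 202. ] [575.2 -20.2  74. ] [579.5 -22.8  22. ] 1031.905
top yellow [291 182   7   7  29] [293.9 184.7] [620.4 105.8  74. ] [626.9 109.4  22. ] 1046.2052
side blue [314 166   5   6  25] [316.1 168.4] [597.3 172.3  74. ] [598.7 226.5  22. ] 1199.896
side blue [255 214  11  35  93] [259.7 231.2] [449.6 -50.8  74. ] [441.8 -10.6  22. ] 1113.7947
side red [328 176   7   3  19] [330.7 177. ] [637.6 136.4  74. ] [641.5 188.4  22. ] 1176.7229
side orange [301 217  18  12 165] [309.5 222.3] [575.1 -25.7  74. ] [575.1  16.1  22. ] 1062.3864
side yellow [322 184   7   6  31] [325.1 186.2] [620.3 101.   74. ] [623.2 150.7  22. ] 1152.8981
```

View pics/t1.png

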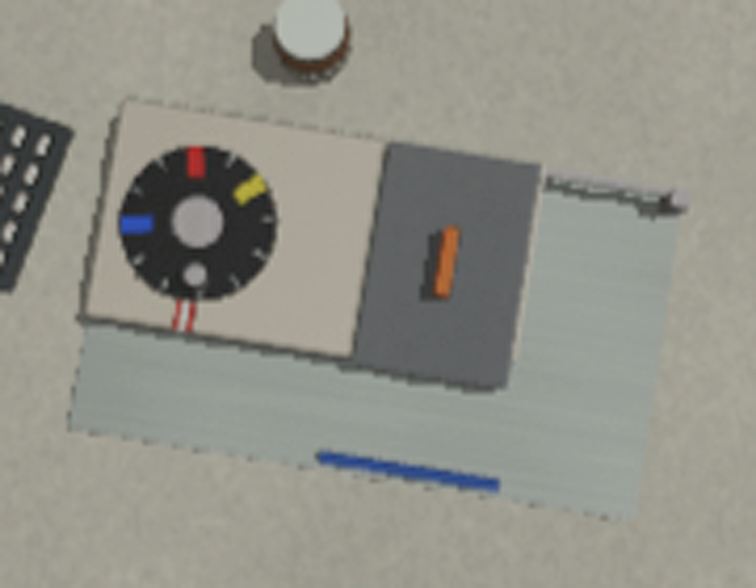

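View pics/s1.png

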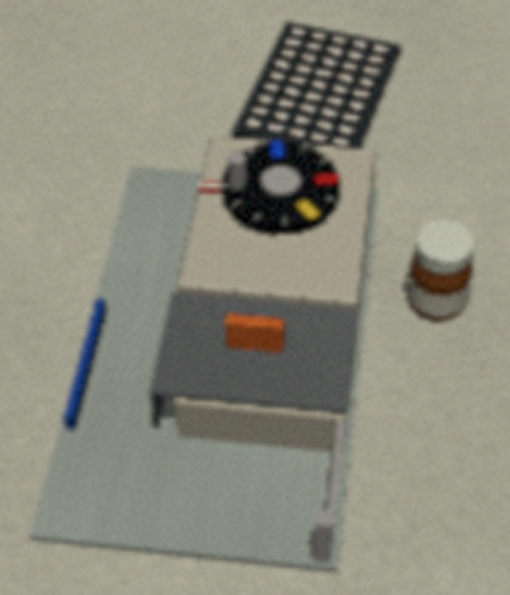

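```bash
cat > fit.py <<'E'
from h import *
from scipy.optimize import least_squares
c=bot.capture("top"); s=bot.capture("side")
T=[((-135,196,6),(70,430)),((-135,-190,6),(633,520)),((90,-190,6),(682,218)),((-60,190,60),(82,318)),((85,190,60),(125,98)),((10,125,74),(197,223)),((10,-35,87),(450,261)),((85,15,60),(386,144)),((-124.5,-95,22),(498,484)),((-124.5,25,22),(318,457))]
S=[((-135,-190,6),(33,537)),((-135,196,6),(133,168)),((90,-190,6),(336,568)),((10,125,74),(281,184)),((-60,190,60),(210,140)),((10,-40,71),(255,338)),((85,190,60),(375,152)),((85,15,60),(355,300)),((-60,15,60),(180,290))]
P=[(c,b,((x+.5)/4.2-.5+235,(y+.5)/4.2-.5+140)) for b,(x,y) in T]+[(s,b,((x+.5)/3.4-.5+235,(y+.5)/3.4-.5+125)) for b,(x,y) in S]
def w(p,b):
    C,Sn=np.cos(p[2]),np.sin(p[2]); b=np.asarray(b,float)
    return np.stack([p[0]+C*b[...,0]-Sn*b[...,1],p[1]+Sn*b[...,0]+C*b[...,1],b[...,2]],-1)
if __name__=="__main__":
    def res(p,al=False):
        r=np.array([proj(cc,w(p,b))-np.array(o) for cc,b,o in P]); return r if al else r.ravel()
    for sub in ("all",):
        q=least_squares(res,[575,15,-.12],loss="soft_l1").x; print(q); print(res(q,True).round(1))
    for b in [(10,125,74),(10,-35,71),(-108,-35,20)]: print(b,w(q,b))
    PP=P
    for k in (0,1):
        P=[x for x in PP if x[0] is (c,s)[k]]; print(k,least_squares(res,q,loss="soft_l1").x)
E
python3 fit.py
```

```text
[ 5.69794331e+02  1.40009530e+01 -1.52043541e-01]
[[-0.1 -0.4]
 [ 1.2  0.5]
 [ 1.  -6. ]
 [ 0.7 -0.6]
 [-0.1 -0.5]
 [ 1.  -0.1]
 [-0.1  0.1]
 [ 0.9 -1.2]
 [ 1.   0.1]
 [ 1.2 -0.5]
 [-1.6 -1.1]
 [-0.8 -1.5]
 [ 0.1 -0.4]
 [-0.4 -1.4]
 [-0.3 -2.7]
 [-0.7 -0.6]
 [ 0.  -1.9]
 [ 0.7 -0.2]
 [-1.7 -2.4]]
(10, 125, 74) [598.61126899 136.04432271  74.        ]
(10, -35, 71) [574.3779229  -22.10985819  71.        ]
(-108, -35, 20) [457.73921448  -4.23776545  20.        ]
0 [ 5.68513579e+02  1.58234839e+01 -1.54573118e-01]
1 [ 5.71257321e+02  1.01432771e+01 -1.49522747e-01]
```

Run:
```python
from h import *
for n in("top","side"):
    c=bot.capture(n); Z=c["range_z"]; v,u=np.mgrid[0:400,0:640]
    cam=np.stack([(u-c["cx"])/f(c)*Z,(v-c["cy"])/f(c)*Z,Z],-1)
    W=(cam-np.array(c["t"]))@np.array(c["R"])
    # hub
    C=np.array([598.6,136])
    d=np.hypot(W[...,0]-C[0],W[...,1]-C[1])
    for a,b in((0,8),(8,12),(12,16),(16,22),(22,30),(30,45),(52,60)):
        m=(d>=a)&(d<b)&(Z>0); print(n,a,b,m.sum(),np.percentile(W[m][:,2],[5,50,95]).round(1) if m.any() else 0)
    m=(d>22)&(d<50)&(W[...,2]>90); print("peg pts",W[m].round(0)[:12].tolist())
    g=(W[...,0]>500)&(W[...,0]<720)&(W[...,1]>-40)&(W[...,1]<0)&(W[...,2]>78); print("tab",W[g].mean(0) if g.any() else 0)
```

```text
top 0 8 30 [74.5 78.  80.7]
top 8 12 32 [75.5 77.9 80.8]
top 12 16 53 [74.  77.9 81.1]
top 16 22 95 [72.7 75.3 78.9]
top 22 30 176 [72.5 75.5 78.7]
top 30 45 493 [72.4 75.6 98.5]
top 52 60 367 [58.3 61.5 64.9]
peg pts [[568.0, 139.0, 104.0], [568.0, 136.0, 110.0], [568.0, 133.0, 107.0], [565.0, 141.0, 110.0], [566.0, 138.0, 108.0], [565.0, 136.0, 110.0], [566.0, 133.0, 108.0], [566.0, 131.0, 105.0], [563.0, 141.0, 106.0], [563.0, 139.0, 101.0], [563.0, 136.0, 109.0], [563.0, 133.0, 107.0]]
tab [574.06355422 -20.35386832  87.35431085]
side 0 8 16 [73.2 74.7 78. ]
side 8 12 24 [72.3 75.  76.8]
side 12 16 37 [67.9 74.6 76.6]
side 16 22 58 [69.6 72.4 75.8]
side 22 30 115 [69.6 71.6 75. ]
side 30 45 326 [ 69.3  72.5 100.2]
side 52 60 182 [55.7 58.2 61.4]
peg pts [[557.0, 137.0, 103.0], [560.0, 135.0, 104.0], [563.0, 135.0, 105.0], [566.0, 136.0, 104.0], [569.0, 136.0, 103.0], [557.0, 131.0, 105.0], [560.0, 133.0, 103.0], [563.0, 129.0, 106.0], [566.0, 130.0, 106.0], [568.0, 132.0, 103.0], [557.0, 128.0, 104.0], [560.0, 128.0, 104.0]]
tab [573.97117217 -24.78551806  83.61677137]
```

Emit:
servo_tool(
  angular=[
    [0, 0, 5.8],
    [0, 0, 5.8],
    [0, 0, 5.8],
    [0, 0, 5.8],
    [0, 0, 5.8],
    [0, 0, 5.8],
    [0, 0, 5.8],
    [0, 0, 5.8],
    [0, 0, 5.8],
    [0, 0, 5.8],
  ],
  slide=[
    [433, -373, -40],
    [433, -373, -40],
    [433, -373, -40],
    [433, -373, -40],
    [433, -373, -40],
    [433, -373, -40],
    [433, -373, -40],
    [433, -373, -40],
    [433, -373, -40],
    [433, -373, -40],
  ],
  grip=[-0.1, -0.1, -0.1, -0.1, -0.1, -0.1, -0.1, -0.1, -0.1, -0.1],
)

```text
time: 1.23
tool_pos: [447.5, 235.4, 197.7]
tcp_rot: [3.141, 0.0, 2.99]
contact_force: [0.9, 1.2, -0.5]
grip_width: 41.5
```

Emit:
servo_tool(
  angular=[
    [0, 0, 0],
    [0, 0, 0],
    [0, 0, 0],
    [0, 0, 0],
    [0, 0, 0],
    [0, 0, 0],
  ],
  slide=[
    [117, -100, -47],
    [117, -100, -47],
    [117, -100, -47],
    [117, -100, -47],
    [117, -100, -47],
    [117, -100, -47],
  ],
  grip=[-0.1, -0.1, -0.1, -0.1, -0.1, -0.1],
)

```text
time: 1.73
tool_pos: [563.7, 135.6, 149.4]
tcp_rot: [-3.141, -0.002, 2.987]
contact_force: [-0.7, 0.1, 0.3]
grip_width: 41.3
```

Run:
```python
from h import *
print(bot.get_obs()["tool_pos"],bot.get_obs()["tcp_rot"])
c=bot.capture("top"); s=bot.capture("side")
a=c["img"][130:270,235:375]; a=cv2.resize(a,None,fx=2.8,fy=2.8,interpolation=cv2.INTER_CUBIC)
b=s["img"][65:240,235:375]; b=cv2.resize(b,None,fx=2.8,fy=2.8,interpolation=cv2.INTER_CUBIC)
o=np.zeros((490,790,3),np.uint8); o[:a.shape[0],:392]=a; o[:490,398:790]=b
cv2.imwrite("pics/a1.png",cv2.convertScaleAbs(o,alpha=1.5))
```

```text
[563.65479619 135.569984   149.39583125] [-3.14124365e+00 -2.02314957e-03  2.98690159e+00]
```

View pics/a1.png

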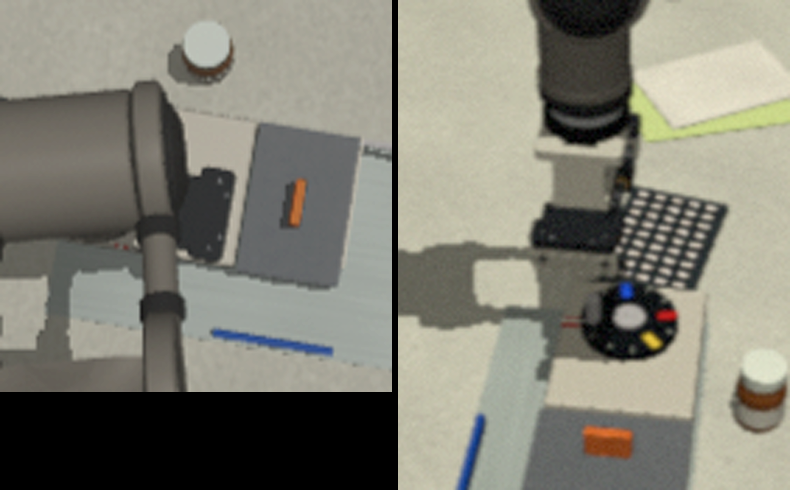

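Emit:
servo_tool(
  angular=[
    [0, 0, 0],
    [0, 0, 0],
    [0, 0, 0],
    [0, 0, 0],
    [0, 0, 0],
  ],
  slide=[
    [0, 0, -30],
    [0, 0, -50],
    [0, 0, -64],
    [0, 0, -64],
    [0, 0, -64],
  ],
  grip=[-0.1, -0.1, -0.1, -0.1, -0.1],
)

```text
time: 2.25
tool_pos: [562.5, 138.2, 87.1]
tcp_rot: [3.142, -0.0, 2.992]
contact_force: [-0.1, -0.0, -0.1]
grip_width: 41.3
```

Run:
```python
from h import *
print(bot.get_obs()["tool_pos"],bot.get_obs()["tcp_rot"])
s=bot.capture("side")
b=s["img"][125:240,255:375]; b=cv2.resize(b,None,fx=5,fy=5,interpolation=cv2.INTER_CUBIC)
cv2.imwrite("pics/a2.png",cv2.convertScaleAbs(b,alpha=1.8))
```

```text
[562.4766486  138.20225125  87.12200109] [ 3.14151529e+00 -4.43903396e-04  2.99178387e+00]
```

View pics/a2.png

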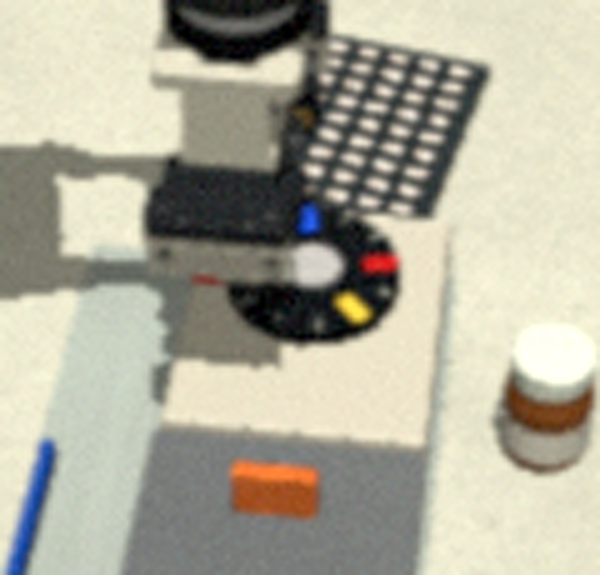

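Emit:
servo_tool(
  angular=[
    [0, 0, 0],
    [0, 0, 0],
    [0, 0, 0],
    [0, 0, 0],
    [0, 0, 0],
    [0, 0, 0],
  ],
  slide=[
    [0, 0, 0],
    [0, 0, 0],
    [0, 0, 0],
    [0, 0, 0],
    [0, 0, 0],
    [0, 0, 0],
  ],
  grip=[-0.72, -0.72, -0.72, -0.72, -0.72, -0.72],
)

```text
time: 2.8
tool_pos: [563.1, 136.8, 86.9]
tcp_rot: [-3.141, -0.0, 2.99]
contact_force: [-0.9, -1.3, 3.2]
grip_width: 13.3
```

Emit:
servo_tool(
  angular=[
    [0, 0, 0],
    [0, 0, 0],
  ],
  slide=[
    [0, 0, 0],
    [0, 0, 0],
  ],
  grip=[-0.78, -0.78],
)

```text
time: 2.97
tool_pos: [563.1, 136.8, 86.9]
tcp_rot: [-3.141, -0.0, 2.99]
contact_force: [-1.4, -2.0, 4.8]
grip_width: 12.9
```

Run:
```python
from h import *
o=bot.get_obs();print(o["tool_pos"],o["contact_force"],o["moment"],o["grip_width"])
s=bot.capture("side")
b=s["img"][125:240,255:375]; b=cv2.resize(b,None,fx=5,fy=5,interpolation=cv2.INTER_CUBIC)
cv2.imwrite("pics/a3.png",cv2.convertScaleAbs(b,alpha=1.8))
```

```text
[563.14483051 136.77672402  86.93870582] [-1.42515496 -2.0203073   4.83715229] [-0.42168672  0.39857391 -0.04443733] 12.938760083483631
```

View pics/a3.png

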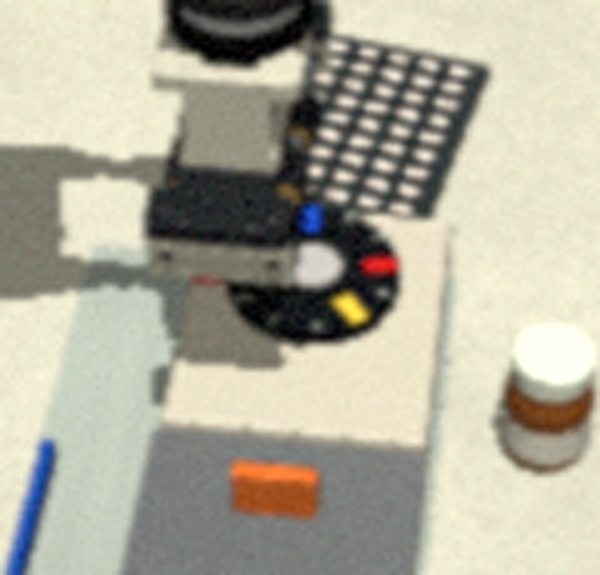

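```bash
cat > path.py <<'E'
import sys,numpy as np,json
# args: phi_start(rad) and list step deg(+ = clockwise), n ; r
p0=float(sys.argv[1]); step=float(sys.argv[2]); n=int(sys.argv[3]); r=float(sys.argv[4]) if len(sys.argv)>4 else 36
k=np.arange(1,n+1); ph=p0-np.radians(step)*k
o=np.stack([r*(np.cos(ph)-np.cos(p0)),r*(np.sin(ph)-np.sin(p0)),0*ph],1).round(1)
print(json.dumps(o.tolist())); print("end phi",ph[-1])
E
python3 path.py 3.188 10 9
```

```text
[[0.3, 6.3, 0.0], [1.6, 12.4, 0.0], [4.0, 18.2, 0.0], [7.3, 23.5, 0.0], [11.6, 28.1, 0.0], [16.5, 32.0, 0.0], [22.1, 34.9, 0.0], [28.1, 36.8, 0.0], [34.3, 37.6, 0.0]]
end phi 1.6172036732051036
```

Emit:
servo_tool(
  angular=[
    [0, 0, 0],
    [0, 0, 0],
    [0, 0, 0],
    [0, 0, 0],
    [0, 0, 0],
    [0, 0, 0],
  ],
  slide=[
    [0.3, 6.3, 0],
    [1.6, 12.4, 0],
    [4.0, 18.2, 0],
    [7.3, 23.5, 0],
    [11.6, 28.1, 0],
    [11.6, 28.1, 0],
  ],
  grip=[-0.72, -0.72, -0.72, -0.72, -0.72, -0.72],
)

```text
time: 3.52
tool_pos: [574.1, 164.8, 86.3]
tcp_rot: [-3.14, -0.002, 2.99]
contact_force: [-2.9, -4.5, 3.8]
grip_width: 12.9
```

```bash
cat > look.py <<'E'
from h import *
import sys
o=bot.get_obs();print(o["time"],o["tool_pos"].round(1),o["contact_force"].round(1),o["moment"].round(2),o["grip_width"])
s=bot.capture("side")
h=cv2.cvtColor(s["img"],cv2.COLOR_BGR2HSV)
roi=np.zeros(h.shape[:2],bool); roi[160:200,295:345]=1
C=np.array([598.6,134.0]); 
for nm,lo,hi,off in(("blue",105,130,1.571),("red",0,6,0),("red",172,180,0),("yellow",19,35,-1.047)):
    m=(h[...,0]>=lo)&(h[...,0]<=hi)&(h[...,1]>130)&(h[...,2]>60)&roi
    k,l,st,ce=cv2.connectedComponentsWithStats(m.astype(np.uint8))
    for i in range(1,k):
        if st[i,4]>6:
            X=ray(s,*ce[i],74)[:2]-C
            if not 32<np.hypot(*X)<46: continue
            a=np.arctan2(X[1],X[0])+.152
            th=np.pi-a+off; print(nm,st[i,4],X.round(1),"theta",[round(th+2*np.pi*j,2) for j in(-2,-1,0,1)])
if len(sys.argv)>1:
    b=s["img"][125:240,255:375]; b=cv2.resize(b,None,fx=5,fy=5,interpolation=cv2.INTER_CUBIC)
    cv2.imwrite("pics/%s.png"%sys.argv[1],cv2.convertScaleAbs(b,alpha=1.8))
E
python3 look.py a4
```

```text
3.5167 [574.1 164.8  86.3] [-2.9 -4.5  3.8] [-0.75  0.61 -0.21] 12.891506708733308
blue 22 [29.  24.2] theta [np.float64(-8.7), np.float64(-2.42), np.float64(3.87), np.float64(10.15)]
red 18 [ 26.2 -30.1] theta [np.float64(-8.72), np.float64(-2.44), np.float64(3.84), np.float64(10.13)]
yellow 23 [-12.  -38.3] theta [np.float64(-8.75), np.float64(-2.47), np.float64(3.82), np.float64(10.1)]
```

View pics/a4.png

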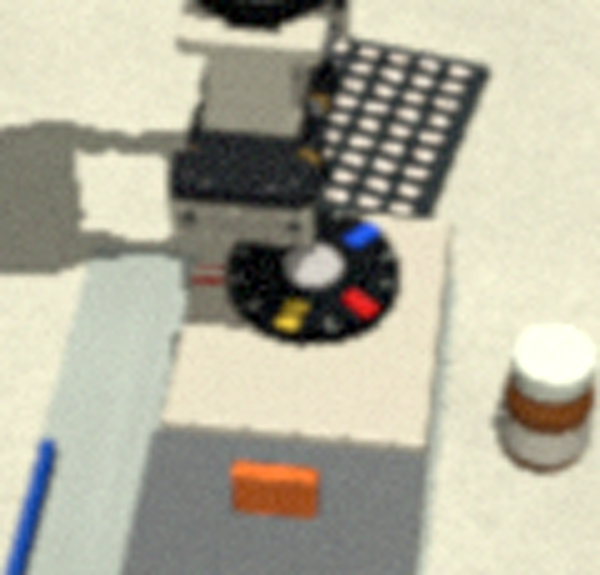

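```bash
python3 path.py 2.315 12 10;  python3 path.py 0.221 12 10
```

```text
[[6.0, 4.5, 0.0], [12.9, 7.6, 0.0], [20.2, 9.3, 0.0], [27.7, 9.4, 0.0], [35.1, 7.9, 0.0], [42.0, 4.9, 0.0], [48.2, 0.5, 0.0], [53.3, -5.0, 0.0], [57.1, -11.5, 0.0], [59.5, -18.6, 0.0]]
end phi 0.22060489760680424
[[0.9, -7.5, 0.0], [0.2, -15.0, -0.0], [-2.1, -22.2, -0.0], [-5.8, -28.7, -0.0], [-10.7, -34.4, -0.0], [-16.8, -38.9, -0.0], [-23.6, -42.0, -0.0], [-30.9, -43.6, -0.0], [-38.5, -43.7, -0.0], [-45.9, -42.3, -0.0]]
end phi -1.8733951023931956
```

Emit:
servo_tool(
  angular=[
    [0, 0, 0],
    [0, 0, 0],
    [0, 0, 0],
    [0, 0, 0],
    [0, 0, 0],
    [0, 0, 0],
    [0, 0, 0],
    [0, 0, 0],
    [0, 0, 0],
    [0, 0, 0],
  ],
  slide=[
    [6.0, 4.5, 0.0],
    [12.9, 7.6, 0.0],
    [20.2, 9.3, 0.0],
    [27.7, 9.4, 0.0],
    [35.1, 7.9, 0.0],
    [42.0, 4.9, 0.0],
    [48.2, 0.5, 0.0],
    [53.3, -5.0, 0.0],
    [57.1, -11.5, 0.0],
    [59.5, -18.6, 0.0],
  ],
  grip=[-0.72, -0.72, -0.72, -0.72, -0.72, -0.72, -0.72, -0.72, -0.72, -0.72],
)

```text
time: 4.4
tool_pos: [638.2, 152.4, 86.3]
tcp_rot: [3.13, 0.008, 2.99]
contact_force: [19.6, 22.1, -15.0]
grip_width: 13.2
```

```bash
python3 look.py a5
```

```text
4.4 [638.2 152.4  86.3] [ 19.6  22.1 -15. ] [ 3.66 -3.33 -0.45] 13.229875047506821
blue 11 [ 18.9 -34. ] theta [np.float64(-6.94), np.float64(-0.66), np.float64(5.62), np.float64(11.91)]
red 21 [-34.6 -18.3] theta [np.float64(-6.92), np.float64(-0.64), np.float64(5.65), np.float64(11.93)]
yellow 27 [-30.9  19.9] theta [np.float64(-13.19), np.float64(-6.91), np.float64(-0.63), np.float64(5.66)]
```

View pics/a5.png

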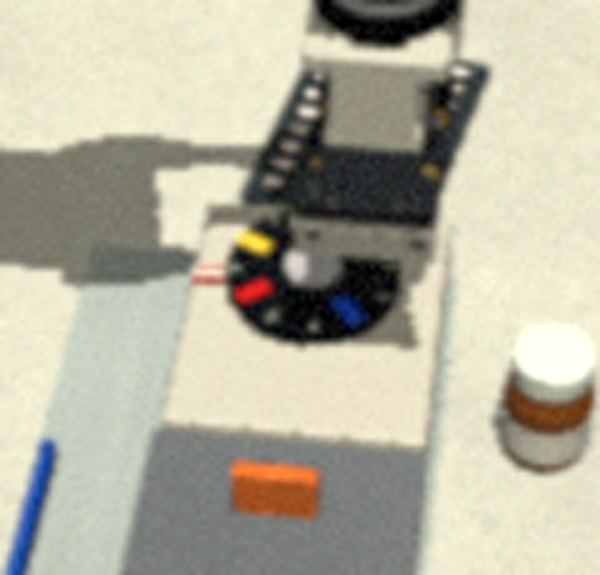

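Emit:
servo_tool(
  angular=[
    [0, 0, 0],
    [0, 0, 0],
    [0, 0, 0],
  ],
  slide=[
    [0, 0, 0],
    [0, 0, 0],
    [0, 0, 0],
  ],
  grip=[-0.72, -0.72, -0.72],
)

```text
time: 4.7
tool_pos: [639.4, 150.9, 86.4]
tcp_rot: [3.132, 0.011, 2.989]
contact_force: [18.3, 15.4, -12.4]
grip_width: 13.2
```

```bash
python3 look.py a6
```

```text
4.7 [639.4 150.9  86.4] [ 18.3  15.4 -12.4] [ 2.41 -3.05 -0.35] 13.242407466162666
blue 11 [ 17.1 -34.6] theta [np.float64(-6.89), np.float64(-0.61), np.float64(5.67), np.float64(11.95)]
red 21 [-35.5 -16.8] theta [np.float64(-6.88), np.float64(-0.59), np.float64(5.69), np.float64(11.97)]
yellow 25 [-30.3  21. ] theta [np.float64(-13.16), np.float64(-6.88), np.float64(-0.59), np.float64(5.69)]
```

Run:
```python
from plant import bot
o=bot.get_obs();print(o["joint_positions"].round(3),o["tcp_rot"])
```

```text
[ 0.112  0.699  1.318  0.007  1.111 -1.309] [3.13241257 0.01093279 2.98920594]
```

Emit:
servo_tool(
  angular=[
    [0, 0, 0],
    [0, 0, 0],
    [0, 0, 0],
  ],
  slide=[
    [0, 0, 0],
    [0, 0, 0],
    [0, 0, 0],
  ],
  grip=[-0.4, -0.4, -0.4],
)

```text
time: 5.0
tool_pos: [634.2, 146.9, 86.1]
tcp_rot: [3.141, -0.001, 2.99]
contact_force: [-0.1, 0.5, 0.7]
grip_width: 26.1
```

```bash
python3 look.py a7
```

```text
5.0 [634.2 146.9  86.1] [-0.1  0.5  0.7] [0.04 0.   0.03] 26.093129395221595
blue 11 [ 16.3 -35.6] theta [np.float64(-6.87), np.float64(-0.58), np.float64(5.7), np.float64(11.98)]
red 22 [-35.7 -16.2] theta [np.float64(-6.86), np.float64(-0.58), np.float64(5.71), np.float64(11.99)]
yellow 27 [-29.9  22.8] theta [np.float64(-13.11), np.float64(-6.83), np.float64(-0.55), np.float64(5.74)]
```

View pics/a7.png

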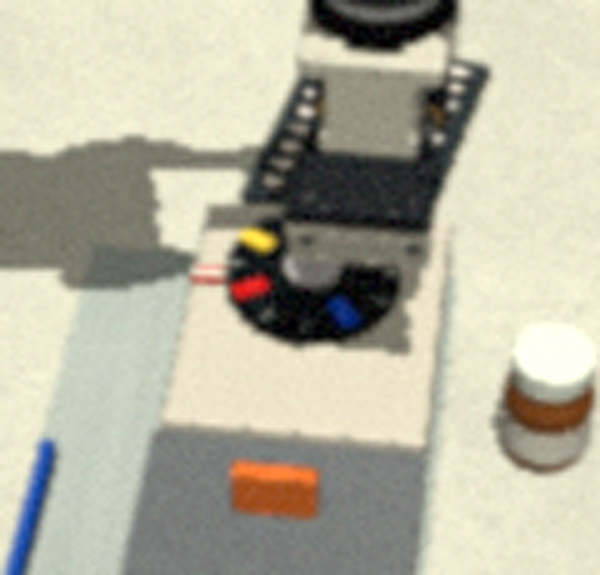

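Emit:
servo_tool(
  angular=[
    [0, 0, 7],
    [0, 0, 14],
    [0, 0, 21],
    [0, 0, 28],
    [0, 0, 32.7],
    [0, 0, 32.7],
    [0, 0, 32.7],
    [0, 0, 32.7],
  ],
  slide=[
    [-1, 2, 0],
    [-2.6, 4.7, 0],
    [-2.6, 4.7, 0],
    [-2.6, 4.7, 0],
    [-2.6, 4.7, 0],
    [-2.6, 4.7, 0],
    [-2.6, 4.7, 0],
    [-2.6, 4.7, 0],
  ],
  grip=[-0.4, -0.4, -0.4, -0.4, -0.4, -0.65, -0.65, -0.65],
)

```text
time: 5.72
tool_pos: [631.6, 151.1, 86.6]
tcp_rot: [3.141, -0.0, -2.725]
contact_force: [0.2, 0.5, -0.7]
grip_width: 16.7
```

```bash
python3 look.py a8
cat > path2.py <<'E'
# usage: theta_now theta_target maxdeg tool_x tool_y  [Cx Cy]  -> rows, tool rotates with dial
import sys,numpy as np,json
a=[float(x) for x in sys.argv[1:]]
th0,th1,md,tx,ty=a[:5]; C=np.array(a[5:7]) if len(a)>6 else np.array([598.7,137.0])
n=int(np.ceil(abs(np.degrees(th1-th0))/md)); k=np.arange(1,n+1)/n
ph=-(th0+(th1-th0)*k)-.152
P=C+36*np.stack([np.cos(ph),np.sin(ph)],1)-[tx,ty]
rot=-np.degrees(th1-th0)*k
for i in range(0,n,10):
    b0=np.zeros(2) if i==0 else P[i-1]; r0=0 if i==0 else rot[i-1]
    s=slice(i,i+10); print(n); print(json.dumps([[0,0,round(x-r0,1)] for x in rot[s]])); print(json.dumps([[round(x,1),round(y,1),0] for x,y in P[s]-b0]))
E
```

```text
5.7167 [631.6 151.1  86.6] [ 0.2  0.5 -0.7] [ 0.04 -0.02  0.03] 16.66295543177268
blue 29 [ 16.3 -36. ] theta [np.float64(-6.86), np.float64(-0.58), np.float64(5.71), np.float64(11.99)]
red 24 [-35.5 -16.4] theta [np.float64(-6.87), np.float64(-0.58), np.float64(5.7), np.float64(11.98)]
yellow 26 [-29.8  22.4] theta [np.float64(-13.12), np.float64(-6.84), np.float64(-0.55), np.float64(5.73)]
```

```bash
python3 path2.py -0.57 3.8 7 631.6 151.3
```

```text
36
[[0, 0, -7.0], [0, 0, -13.9], [0, 0, -20.9], [0, 0, -27.8], [0, 0, -34.8], [0, 0, -41.7], [0, 0, -48.7], [0, 0, -55.6], [0, 0, -62.6], [0, 0, -69.6]]
[[1.5, -3.8, 0], [2.5, -8.0, 0], [3.0, -12.4, 0], [3.0, -16.7, 0], [2.5, -21.1, 0], [1.4, -25.3, 0], [-0.2, -29.4, 0], [-2.3, -33.2, 0], [-4.8, -36.8, 0], [-7.7, -40.0, 0]]
36
[[0, 0, -7.0], [0, 0, -13.9], [0, 0, -20.9], [0, 0, -27.8], [0, 0, -34.8], [0, 0, -41.7], [0, 0, -48.7], [0, 0, -55.6], [0, 0, -62.6], [0, 0, -69.6]]
[[-3.3, -2.9, 0], [-6.9, -5.3, 0], [-10.8, -7.3, 0], [-14.9, -8.8, 0], [-19.2, -9.8, 0], [-23.5, -10.2, 0], [-27.9, -10.2, 0], [-32.2, -9.6, 0], [-36.4, -8.5, 0], [-40.5, -6.9, 0]]
36
[[0, 0, -7.0], [0, 0, -13.9], [0, 0, -20.9], [0, 0, -27.8], [0, 0, -34.8], [0, 0, -41.7], [0, 0, -48.7], [0, 0, -55.6], [0, 0, -62.6], [0, 0, -69.6]]
[[-3.8, 2.1, 0], [-7.4, 4.6, 0], [-10.6, 7.6, 0], [-13.4, 10.9, 0], [-15.9, 14.5, 0], [-17.8, 18.5, 0], [-19.3, 22.6, 0], [-20.2, 26.8, 0], [-20.7, 31.2, 0], [-20.6, 35.5, 0]]
36
[[0, 0, -7.0], [0, 0, -13.9], [0, 0, -20.9], [0, 0, -27.8], [0, 0, -34.8], [0, 0, -41.7]]
[[0.6, 4.3, 0], [1.8, 8.5, 0], [3.4, 12.6, 0], [5.5, 16.4, 0], [8.1, 19.9, 0], [11.1, 23.1, 0]]
```

Emit:
servo_tool(
  angular=[
    [0, 0, -7.0],
    [0, 0, -13.9],
    [0, 0, -20.9],
    [0, 0, -27.8],
    [0, 0, -34.8],
    [0, 0, -41.7],
    [0, 0, -48.7],
    [0, 0, -55.6],
    [0, 0, -62.6],
    [0, 0, -69.6],
  ],
  slide=[
    [1.5, -3.8, 0],
    [2.5, -8.0, 0],
    [3.0, -12.4, 0],
    [3.0, -16.7, 0],
    [2.5, -21.1, 0],
    [1.4, -25.3, 0],
    [-0.2, -29.4, 0],
    [-2.3, -33.2, 0],
    [-4.8, -36.8, 0],
    [-7.7, -40.0, 0],
  ],
  grip=[-0.66, -0.66, -0.66, -0.66, -0.66, -0.66, -0.66, -0.66, -0.66, -0.66],
)

```text
time: 6.6
tool_pos: [624.0, 111.6, 86.6]
tcp_rot: [3.141, -0.001, 2.338]
contact_force: [-0.2, 3.1, 0.9]
grip_width: 15.6
```

```bash
python3 look.py
```

```text
6.6 [624.  111.6  86.6] [-0.2  3.1  0.9] [ 0.33 -0.04  0.01] 15.632421150218422
```

Emit:
servo_tool(
  angular=[
    [0, 0, -7.0],
    [0, 0, -13.9],
    [0, 0, -20.9],
    [0, 0, -27.8],
    [0, 0, -34.8],
    [0, 0, -41.7],
    [0, 0, -48.7],
    [0, 0, -55.6],
    [0, 0, -62.6],
    [0, 0, -69.6],
  ],
  slide=[
    [-3.3, -2.9, 0],
    [-6.9, -5.3, 0],
    [-10.8, -7.3, 0],
    [-14.9, -8.8, 0],
    [-19.2, -9.8, 0],
    [-23.5, -10.2, 0],
    [-27.9, -10.2, 0],
    [-32.2, -9.6, 0],
    [-36.4, -8.5, 0],
    [-40.5, -6.9, 0],
  ],
  grip=[-0.66, -0.66, -0.66, -0.66, -0.66, -0.66, -0.66, -0.66, -0.66, -0.66],
)

```text
time: 7.48
tool_pos: [584.3, 104.5, 87.0]
tcp_rot: [3.139, -0.001, 1.127]
contact_force: [3.2, 0.8, -0.4]
grip_width: 15.6
```

Emit:
servo_tool(
  angular=[
    [0, 0, -7.0],
    [0, 0, -13.9],
    [0, 0, -20.9],
    [0, 0, -27.8],
    [0, 0, -34.8],
    [0, 0, -41.7],
    [0, 0, -48.7],
    [0, 0, -55.6],
    [0, 0, -62.6],
    [0, 0, -69.6],
  ],
  slide=[
    [-3.8, 2.1, 0],
    [-7.4, 4.6, 0],
    [-10.6, 7.6, 0],
    [-13.4, 10.9, 0],
    [-15.9, 14.5, 0],
    [-17.8, 18.5, 0],
    [-19.3, 22.6, 0],
    [-20.2, 26.8, 0],
    [-20.7, 31.2, 0],
    [-20.6, 35.5, 0],
  ],
  grip=[-0.66, -0.66, -0.66, -0.66, -0.66, -0.66, -0.66, -0.66, -0.66, -0.66],
)

```text
time: 8.32
tool_pos: [563.6, 139.5, 87.0]
tcp_rot: [3.141, -0.002, -0.088]
contact_force: [1.5, -2.5, 0.3]
grip_width: 15.7
```

```bash
python3 look.py a9
```

```text
8.3167 [563.6 139.5  87. ] [ 1.5 -2.5  0.3] [-0.45 -0.17  0.  ] 15.656073282283485
blue 22 [ 2.8 38. ] theta [np.float64(-9.5), np.float64(-3.22), np.float64(3.06), np.float64(9.35)]
red 15 [39.3 -1.6] theta [np.float64(-9.54), np.float64(-3.25), np.float64(3.03), np.float64(9.31)]
yellow 32 [ 18.9 -33.6] theta [np.float64(-9.57), np.float64(-3.28), np.float64(3.0), np.float64(9.28)]
```

View pics/a9.png

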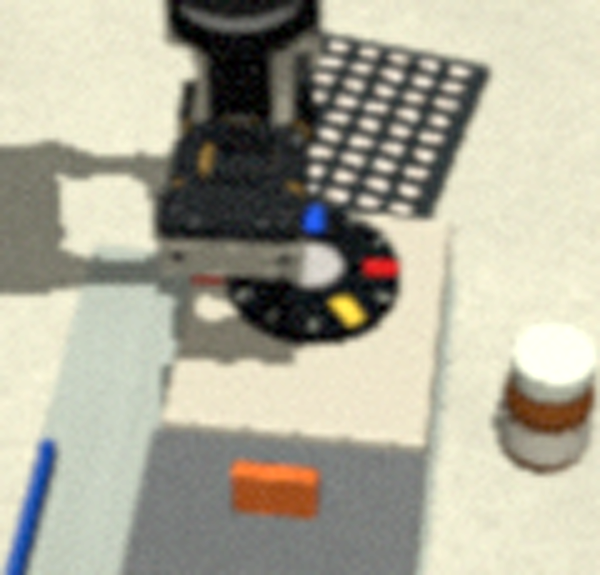

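Emit:
servo_tool(
  angular=[
    [0, 0, -7.0],
    [0, 0, -13.9],
    [0, 0, -20.9],
    [0, 0, -27.8],
    [0, 0, -34.8],
    [0, 0, -41.7],
    [0, 0, -41.7],
    [0, 0, -41.7],
  ],
  slide=[
    [0.6, 4.3, 0],
    [1.8, 8.5, 0],
    [3.4, 12.6, 0],
    [5.5, 16.4, 0],
    [8.1, 19.9, 0],
    [11.1, 23.1, 0],
    [11.1, 23.1, 0],
    [11.1, 23.1, 0],
  ],
  grip=[-0.66, -0.66, -0.66, -0.66, -0.66, -0.66, -0.4, -0.4],
)

```text
time: 9.03
tool_pos: [574.0, 163.0, 86.6]
tcp_rot: [3.141, 0.0, -0.805]
contact_force: [-1.2, -0.6, 0.3]
grip_width: 24.0
```

```bash
python3 look.py;python3 - <<'E'
from plant import bot
print(bot.get_obs()["joint_positions"].round(3))
E
```

```text
9.0333 [574.  163.   86.6] [-1.2 -0.6  0.3] [ 0.02  0.16 -0.01] 24.03464901854914
blue 22 [25.9 26.7] theta [np.float64(-8.81), np.float64(-2.52), np.float64(3.76), np.float64(10.04)]
red 21 [ 29.3 -26.8] theta [np.float64(-8.84), np.float64(-2.55), np.float64(3.73), np.float64(10.01)]
yellow 32 [ -8.7 -38.1] theta [np.float64(-8.83), np.float64(-2.54), np.float64(3.74), np.float64(10.02)]
[0.148 0.608 1.499 0.    1.035 2.524]
```

Emit:
servo_tool(
  angular=[
    [0, 0, 0],
    [0, 0, 7],
    [0, 0, 14],
    [0, 0, 21],
    [0, 0, 28],
    [0, 0, 35],
    [0, 0, 42],
    [0, 0, 49],
    [0, 0, 56],
    [0, 0, 63],
  ],
  slide=[
    [0, 0, 38],
    [-1.5, -1.3, 38],
    [-1.5, -1.3, 38],
    [-1.5, -1.3, 38],
    [-1.5, -1.3, 38],
    [-1.5, -1.3, 38],
    [-1.5, -1.3, 38],
    [-1.5, -1.3, 38],
    [-1.5, -1.3, 38],
    [-1.5, -1.3, 38],
  ],
  grip=[-0.4, -0.4, -0.4, -0.4, -0.4, -0.4, -0.4, -0.4, -0.4, -0.4],
)

```text
time: 9.92
tool_pos: [572.3, 161.5, 124.6]
tcp_rot: [3.142, 0.0, 0.299]
contact_force: [-0.7, 0.0, -0.8]
grip_width: 27.4
```

Emit:
servo_tool(
  angular=[
    [0, 0, 7],
    [0, 0, 14],
    [0, 0, 21],
    [0, 0, 28],
    [0, 0, 35],
    [0, 0, 42],
    [0, 0, 49],
    [0, 0, 56],
    [0, 0, 63],
    [0, 0, 70],
  ],
  slide=[
    [0, 0, 0],
    [0, 0, 0],
    [0, 0, 0],
    [0, 0, 0],
    [0, 0, 0],
    [0, 0, 0],
    [0, 0, 0],
    [0, 0, 0],
    [0, 0, 0],
    [0, 0, 0],
  ],
  grip=[-0.4, -0.4, -0.4, -0.4, -0.4, -0.4, -0.4, -0.4, -0.4, -0.4],
)

```text
time: 10.75
tool_pos: [572.3, 161.5, 124.6]
tcp_rot: [-3.141, -0.0, 1.521]
contact_force: [-0.2, 0.3, -0.3]
grip_width: 27.4
```

Emit:
servo_tool(
  angular=[
    [0, 0, 7],
    [0, 0, 14],
    [0, 0, 21],
    [0, 0, 28],
    [0, 0, 35],
    [0, 0, 42],
    [0, 0, 47],
    [0, 0, 47],
    [0, 0, 47],
  ],
  slide=[
    [0, 0, 0],
    [0, 0, 0],
    [0, 0, 0],
    [0, 0, 0],
    [0, 0, 0],
    [0, 0, 0],
    [0, 0, 0],
    [0, 0, 0],
    [0, 0, 0],
  ],
  grip=[-0.4, -0.4, -0.4, -0.4, -0.4, -0.4, -0.4, -0.4, -0.4],
)

```text
time: 11.5
tool_pos: [572.4, 161.5, 124.6]
tcp_rot: [-3.142, -0.0, 2.33]
contact_force: [0.4, -0.2, -0.7]
grip_width: 28.0
```

```bash
python3 look.py a10
```

```text
11.5 [572.4 161.5 124.6] [ 0.4 -0.2 -0.7] [-0.05  0.04 -0.03] 27.971079485151535
blue 22 [25.9 26.7] theta [np.float64(-8.81), np.float64(-2.52), np.float64(3.76), np.float64(10.04)]
red 22 [ 28.1 -26.7] theta [np.float64(-8.82), np.float64(-2.53), np.float64(3.75), np.float64(10.03)]
yellow 31 [ -8.5 -38.4] theta [np.float64(-8.83), np.float64(-2.55), np.float64(3.73), np.float64(10.02)]
```

View pics/a10.png

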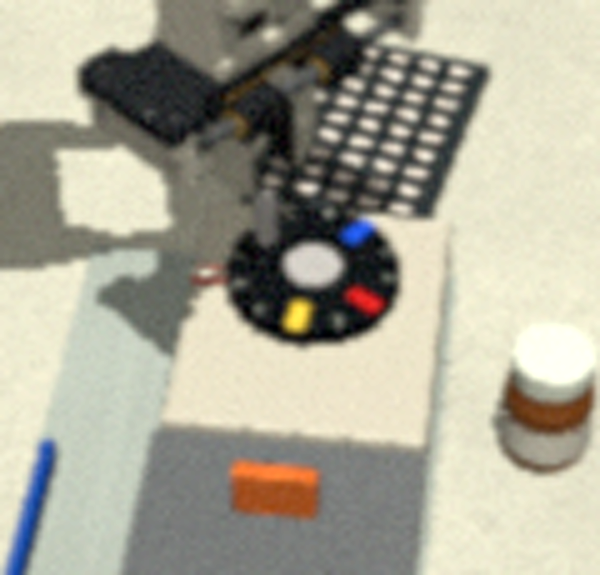

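Emit:
servo_tool(
  angular=[
    [0, 0, 0],
    [0, 0, 0],
    [0, 0, 0],
    [0, 0, 0],
  ],
  slide=[
    [0, 0, -25],
    [0, 0, -38],
    [0, 0, -38],
    [0, 0, -38],
  ],
  grip=[-0.4, -0.4, -0.66, -0.66],
)

```text
time: 11.88
tool_pos: [572.1, 161.6, 86.3]
tcp_rot: [-3.14, -0.001, 2.33]
contact_force: [0.1, -0.8, 0.4]
grip_width: 18.5
```

```bash
python3 look.py; python3 path2.py 3.745 6.29 7.1 572.4 161.5
```

```text
11.8833 [572.1 161.6  86.3] [ 0.1 -0.8  0.4] [-0.02  0.01 -0.01] 18.488722231967042
blue 23 [26.2 26.5] theta [np.float64(-8.8), np.float64(-2.51), np.float64(3.77), np.float64(10.05)]
red 21 [ 30.3 -27.8] theta [np.float64(-8.83), np.float64(-2.55), np.float64(3.73), np.float64(10.01)]
red 9 [ 23.7 -23.8] theta [np.float64(-8.79), np.float64(-2.51), np.float64(3.78), np.float64(10.06)]
yellow 32 [ -8.7 -38.1] theta [np.float64(-8.83), np.float64(-2.54), np.float64(3.74), np.float64(10.02)]
21
[[0, 0, -6.9], [0, 0, -13.9], [0, 0, -20.8], [0, 0, -27.8], [0, 0, -34.7], [0, 0, -41.7], [0, 0, -48.6], [0, 0, -55.5], [0, 0, -62.5], [0, 0, -69.4]]
[[3.3, 3.2, 0], [6.8, 5.7, 0], [10.6, 7.9, 0], [14.6, 9.6, 0], [18.8, 10.7, 0], [23.1, 11.4, 0], [27.5, 11.5, 0], [31.8, 11.1, 0], [36.1, 10.1, 0], [40.2, 8.7, 0]]
21
[[0, 0, -6.9], [0, 0, -13.9], [0, 0, -20.8], [0, 0, -27.8], [0, 0, -34.7], [0, 0, -41.7], [0, 0, -48.6], [0, 0, -55.5], [0, 0, -62.5], [0, 0, -69.4]]
[[3.9, -1.9, 0], [7.6, -4.3, 0], [10.9, -7.1, 0], [13.9, -10.3, 0], [16.4, -13.8, 0], [18.6, -17.6, 0], [20.2, -21.7, 0], [21.3, -25.9, 0], [22.0, -30.2, 0], [22.1, -34.6, 0]]
21
[[0, 0, -6.9]]
[[-0.4, -4.3, 0]]
```

Emit:
servo_tool(
  angular=[
    [0, 0, -6.9],
    [0, 0, -13.9],
    [0, 0, -20.8],
    [0, 0, -27.8],
    [0, 0, -34.7],
    [0, 0, -41.7],
    [0, 0, -48.6],
    [0, 0, -55.5],
    [0, 0, -62.5],
    [0, 0, -69.4],
  ],
  slide=[
    [3.3, 3.2, 0],
    [6.8, 5.7, 0],
    [10.6, 7.9, 0],
    [14.6, 9.6, 0],
    [18.8, 10.7, 0],
    [23.1, 11.4, 0],
    [27.5, 11.5, 0],
    [31.8, 11.1, 0],
    [36.1, 10.1, 0],
    [40.2, 8.7, 0],
  ],
  grip=[-0.66, -0.66, -0.66, -0.66, -0.66, -0.66, -0.66, -0.66, -0.66, -0.66],
)

```text
time: 12.77
tool_pos: [612.5, 171.1, 87.7]
tcp_rot: [-3.141, -0.001, 1.113]
contact_force: [-2.8, 2.0, -2.0]
grip_width: 15.8
```

Emit:
servo_tool(
  angular=[
    [0, 0, -6.9],
    [0, 0, -13.9],
    [0, 0, -20.8],
    [0, 0, -27.8],
    [0, 0, -34.7],
    [0, 0, -41.7],
    [0, 0, -48.6],
    [0, 0, -55.5],
    [0, 0, -62.5],
    [0, 0, -62.5],
  ],
  slide=[
    [3.9, -1.9, 0],
    [7.6, -4.3, 0],
    [10.9, -7.1, 0],
    [13.9, -10.3, 0],
    [16.4, -13.8, 0],
    [18.6, -17.6, 0],
    [20.2, -21.7, 0],
    [21.3, -25.9, 0],
    [22.0, -30.2, 0],
    [22.0, -30.2, 0],
  ],
  grip=[-0.66, -0.66, -0.66, -0.66, -0.66, -0.66, -0.66, -0.66, -0.66, -0.66],
)

```text
time: 13.6
tool_pos: [635.9, 140.2, 88.0]
tcp_rot: [-3.141, -0.003, 0.023]
contact_force: [-0.1, 1.2, 0.1]
grip_width: 15.6
```

```bash
python3 look.py a11
```

```text
13.6 [635.9 140.2  88. ] [-0.1  1.2  0.1] [ 0.16  0.04 -0.05] 15.619412969680404
blue 13 [  4.7 -39.4] theta [np.float64(-6.55), np.float64(-0.27), np.float64(6.01), np.float64(12.3)]
red 21 [-37.8  -4.9] theta [np.float64(-6.57), np.float64(-0.28), np.float64(6.0), np.float64(12.28)]
yellow 24 [-21.5  28.8] theta [np.float64(-12.84), np.float64(-6.55), np.float64(-0.27), np.float64(6.01)]
```

View pics/a11.png

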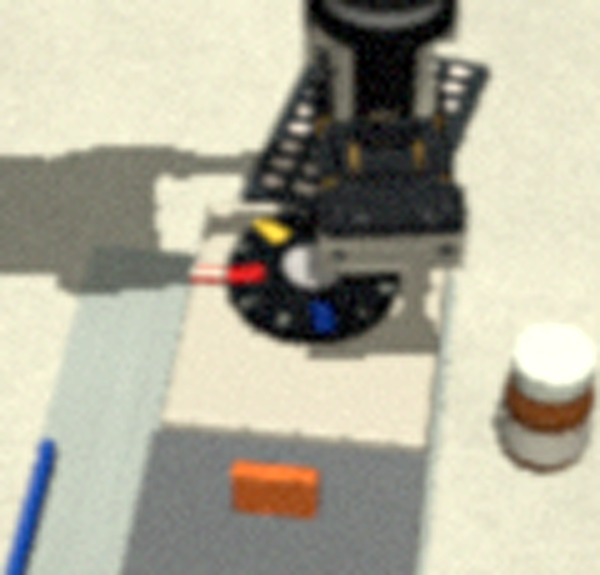

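Run:
```python
from h import *
s=bot.capture("side")
a=s["img"][170:195,285:325]; cv2.imwrite("pics/p.png",cv2.resize(a,None,fx=16,fy=16,interpolation=cv2.INTER_NEAREST)*2)
Cs=np.array([598.6,134.0]); u=np.array([-np.cos(.152),np.sin(.152)])
for r in (50,60,68): print(r,proj(s,np.r_[Cs+r*u,62]).round(1))
for th in(6.0,6.15,6.283): 
    a=np.pi-th-.152; print(th,proj(s,np.r_[Cs+40*np.array([np.cos(a),np.sin(a)]),74]).round(1))
```

```text
50 [299.5 179.3]
60 [296. 179.]
68 [293.2 178.7]
6.0 [302.8 179.5]
6.15 [302.7 178. ]
6.283 [302.8 176.6]
```

View pics/p.png

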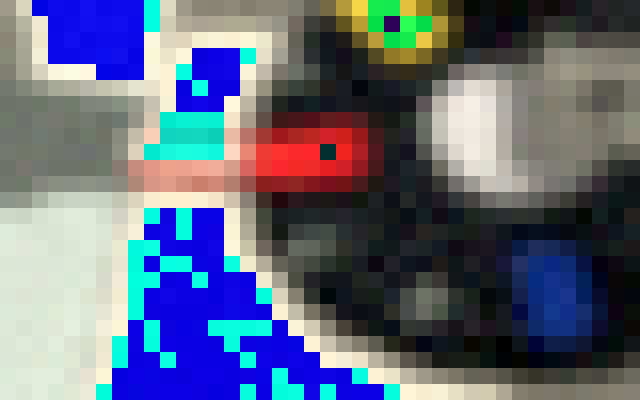

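Run:
```python
import numpy as np
from scipy.optimize import least_squares
B=np.array([598.6,134.0])
D=[("side0",-3.34,[(597.3,172.3),(637.6,136.4),(620.3,101.0)]),("top0",-3.34,[(597.5,177.1),(638.4,139.7),(620.4,105.8)])]
for n,t,b,r,y in[("a4",-2.44,(29,24.2),(26.2,-30.1),(-12,-38.3)),("a9",3.03,(2.8,38),(39.3,-1.6),(18.9,-33.6)),("a10",3.75,(25.9,26.7),(28.1,-26.7),(-8.5,-38.4)),("a8",-.57,(16.3,-36),(-35.5,-16.4),(-29.8,22.4)),("a11",6.01,(4.7,-39.4),(-37.8,-4.9),(-21.5,28.8))]:
    D.append((n,t,[tuple(B+v) for v in(b,r,y)]))
off=np.array([1.571,0,-1.047])
for n,t,P in D:
    P=np.array(P)
    def res(p):
        a=np.pi-p[2]+off-.152; return (np.stack([p[0]+39*np.cos(a),p[1]+39*np.sin(a)],1)-P).ravel()
    q=least_squares(res,[598,135,t]); print(n,q.x.round(3),np.round(q.fun,1))
```

```text
side0 [599.026 133.752  -3.349] [-0.4  0.4  0.4 -0.5  0.1  0.1]
top0 [599.367 138.238  -3.339] [ 0.1  0.1 -0.1  0.3 -0.  -0.4]
a4 [598.686 132.623  -2.454] [ 0.1  0.5 -0.1 -0.3 -0.  -0.1]
a9 [599.378 133.997   3.031] [-0.4  1.   0.4 -0.  -0.  -1. ]
a10 [598.257 133.146   3.735] [ 0.2  1.1  0.2 -0.6 -0.4 -0.5]
a8 [ 5.99482e+02  1.33322e+02 -5.59000e-01] [ 0.  -0.5  0.6  0.3 -0.6  0.2]
a11 [599.629 132.509   6.031] [ 0.2 -0.9  0.  -0.5 -0.2  1.4]
```

Emit:
servo_tool(
  angular=[
    [0, 0, -6],
    [0, 0, -11],
    [0, 0, -14.3],
    [0, 0, -14.3],
  ],
  slide=[
    [0.2, -4, 0],
    [0, -7, 0],
    [-0.4, -9, 0],
    [-0.4, -9, 0],
  ],
  grip=[-0.66, -0.66, -0.66, -0.66],
)

```text
time: 14.03
tool_pos: [634.9, 131.3, 87.7]
tcp_rot: [-3.141, -0.002, -0.22]
contact_force: [0.8, 0.5, 1.4]
grip_width: 15.7
```

```bash
cat >> look.py <<'E'
from scipy.optimize import least_squares
pts=[];of=[]
for nm,lo,hi,off in(("blue",105,130,1.571),("red",0,6,0),("red",172,180,0),("yellow",19,35,-1.047)):
    m=(h[...,0]>=lo)&(h[...,0]<=hi)&(h[...,1]>130)&(h[...,2]>60)&roi
    k,l,st,ce=cv2.connectedComponentsWithStats(m.astype(np.uint8))
    for i in range(1,k):
        if st[i,4]>6:
            X=ray(s,*ce[i],74)[:2]
            if 32<np.hypot(*(X-C))<46: pts.append(X);of.append(off)
pts=np.array(pts);of=np.array(of)
if len(pts)>1:
  best=None
  for t in(0,2,4):
    def res(p):
        a=np.pi-p[2]+of-.152; return np.r_[(np.stack([p[0]+39*np.cos(a),p[1]+39*np.sin(a)],1)-pts).ravel(),(p[0]-599)*.7,(p[1]-133.4)*.7]
    q=least_squares(res,[599,133.4,t])
    if best is None or q.cost<best.cost: best=q
  print("FIT",best.x.round(3),round(best.cost,2),"theta+2pi",best.x[2]+2*np.pi, best.x[2]-2*np.pi)
E
python3 look.py a12
```

```text
14.0333 [634.9 131.3  87.7] [0.8 0.5 1.4] [0.13 0.03 0.  ] 15.687910206233676
blue 12 [ -4.3 -38.3] theta [np.float64(-6.32), np.float64(-0.04), np.float64(6.24), np.float64(12.53)]
red 19 [-36.6   5.3] theta [np.float64(-12.57), np.float64(-6.29), np.float64(-0.01), np.float64(6.28)]
FIT [ 6.00046e+02  1.33882e+02 -7.00000e-03] 0.62 theta+2pi 6.276210088104471 -6.290160526254701
```

View pics/a12.png

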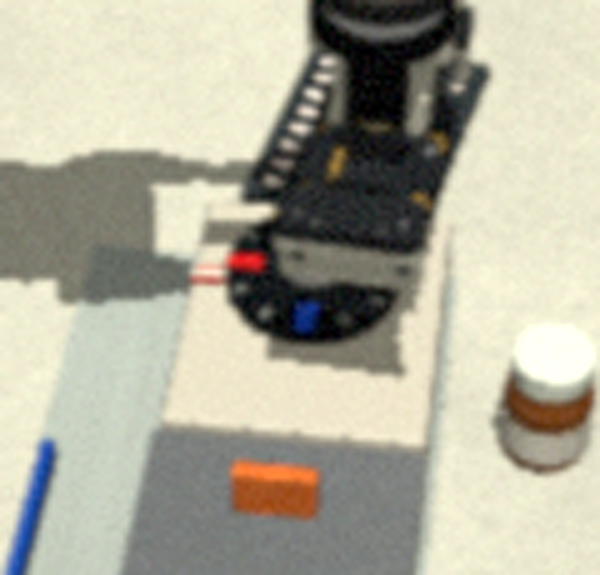

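```bash
python3 path2.py 6.285 1.6 7.1 634.9 131.3 598.8 137
```

```text
38
[[0, 0, 7.1], [0, 0, 14.1], [0, 0, 21.2], [0, 0, 28.3], [0, 0, 35.3], [0, 0, 42.4], [0, 0, 49.4], [0, 0, 56.5], [0, 0, 63.6], [0, 0, 70.6]]
[[-0.1, 4.6, 0], [-0.3, 9.0, 0], [-0.9, 13.4, 0], [-2.2, 17.7, 0], [-3.9, 21.8, 0], [-6.1, 25.6, 0], [-8.8, 29.1, 0], [-11.9, 32.3, 0], [-15.3, 35.1, 0], [-19.1, 37.4, 0]]
38
[[0, 0, 7.1], [0, 0, 14.1], [0, 0, 21.2], [0, 0, 28.3], [0, 0, 35.3], [0, 0, 42.4], [0, 0, 49.4], [0, 0, 56.5], [0, 0, 63.6], [0, 0, 70.6]]
[[-4.0, 1.8, 0], [-8.3, 3.2, 0], [-12.6, 4.0, 0], [-17.0, 4.3, 0], [-21.5, 4.0, 0], [-25.8, 3.2, 0], [-30.1, 1.8, 0], [-34.1, -0.0, 0], [-37.9, -2.4, 0], [-41.3, -5.2, 0]]
38
[[0, 0, 7.1], [0, 0, 14.1], [0, 0, 21.2], [0, 0, 28.3], [0, 0, 35.3], [0, 0, 42.4], [0, 0, 49.4], [0, 0, 56.5], [0, 0, 63.6], [0, 0, 70.6]]
[[-3.1, -3.2, 0], [-5.7, -6.7, 0], [-8.0, -10.6, 0], [-9.7, -14.7, 0], [-10.9, -18.9, 0], [-11.5, -23.3, 0], [-11.7, -27.8, 0], [-11.3, -32.2, 0], [-10.3, -36.5, 0], [-8.8, -40.7, 0]]
38
[[0, 0, 7.1], [0, 0, 14.1], [0, 0, 21.2], [0, 0, 28.3], [0, 0, 35.3], [0, 0, 42.4], [0, 0, 49.4], [0, 0, 56.5]]
[[2.0, -4.0, 0], [4.4, -7.7, 0], [7.3, -11.0, 0], [10.6, -14.0, 0], [14.3, -16.5, 0], [18.2, -18.6, 0], [22.3, -20.2, 0], [26.6, -21.3, 0]]
```

Emit:
servo_tool(
  angular=[
    [0, 0, 7.1],
    [0, 0, 14.1],
    [0, 0, 21.2],
    [0, 0, 28.3],
    [0, 0, 35.3],
    [0, 0, 42.4],
    [0, 0, 49.4],
    [0, 0, 56.5],
    [0, 0, 63.6],
    [0, 0, 70.6],
  ],
  slide=[
    [-0.1, 4.6, 0],
    [-0.3, 9.0, 0],
    [-0.9, 13.4, 0],
    [-2.2, 17.7, 0],
    [-3.9, 21.8, 0],
    [-6.1, 25.6, 0],
    [-8.8, 29.1, 0],
    [-11.9, 32.3, 0],
    [-15.3, 35.1, 0],
    [-19.1, 37.4, 0],
  ],
  grip=[-0.66, -0.66, -0.66, -0.66, -0.66, -0.66, -0.66, -0.66, -0.66, -0.66],
)

```text
time: 14.92
tool_pos: [615.8, 168.3, 87.2]
tcp_rot: [3.14, -0.0, 1.021]
contact_force: [2.1, -0.9, 1.0]
grip_width: 15.6
```

Emit:
servo_tool(
  angular=[
    [0, 0, 7.1],
    [0, 0, 14.1],
    [0, 0, 21.2],
    [0, 0, 28.3],
    [0, 0, 35.3],
    [0, 0, 42.4],
    [0, 0, 49.4],
    [0, 0, 56.5],
    [0, 0, 63.6],
    [0, 0, 70.6],
  ],
  slide=[
    [-4.0, 1.8, 0],
    [-8.3, 3.2, 0],
    [-12.6, 4.0, 0],
    [-17.0, 4.3, 0],
    [-21.5, 4.0, 0],
    [-25.8, 3.2, 0],
    [-30.1, 1.8, 0],
    [-34.1, 0, 0],
    [-37.9, -2.4, 0],
    [-41.3, -5.2, 0],
  ],
  grip=[-0.66, -0.66, -0.66, -0.66, -0.66, -0.66, -0.66, -0.66, -0.66, -0.66],
)

```text
time: 15.75
tool_pos: [574.4, 163.1, 87.1]
tcp_rot: [3.14, 0.001, 2.254]
contact_force: [2.6, 0.8, 0.9]
grip_width: 15.7
```

Emit:
servo_tool(
  angular=[
    [0, 0, 7.1],
    [0, 0, 14.1],
    [0, 0, 21.2],
    [0, 0, 28.3],
    [0, 0, 35.3],
    [0, 0, 42.4],
    [0, 0, 49.4],
    [0, 0, 56.5],
    [0, 0, 63.6],
    [0, 0, 70.6],
  ],
  slide=[
    [-3.1, -3.2, 0],
    [-5.7, -6.7, 0],
    [-8.0, -10.6, 0],
    [-9.7, -14.7, 0],
    [-10.9, -18.9, 0],
    [-11.5, -23.3, 0],
    [-11.7, -27.8, 0],
    [-11.3, -32.2, 0],
    [-10.3, -36.5, 0],
    [-8.8, -40.7, 0],
  ],
  grip=[-0.66, -0.66, -0.66, -0.66, -0.66, -0.66, -0.66, -0.66, -0.66, -0.66],
)

```text
time: 16.58
tool_pos: [565.3, 122.9, 87.1]
tcp_rot: [3.141, 0.001, -2.797]
contact_force: [0.0, 2.8, 0.5]
grip_width: 15.7
```

```bash
python3 look.py
python3 - <<'E'
from plant import bot
print(bot.get_obs()["joint_positions"].round(3),bot.get_obs()["tcp_rot"])
E
```

```text
16.5833 [565.3 122.9  87.1] [0.  2.8 0.5] [ 0.5  -0.11  0.03] 15.736998392866647
red 8 [40.1 13.4] theta [np.float64(-9.9), np.float64(-3.62), np.float64(2.67), np.float64(8.95)]
yellow 31 [ 31.3 -24.6] theta [np.float64(-9.96), np.float64(-3.67), np.float64(2.61), np.float64(8.89)]
FIT [600.726 134.651   2.661] 1.83 theta+2pi 8.944164963481729 -3.622205650877443
[ 0.08   0.579  1.554 -0.     1.008 -1.842] [-3.14116360e+00  6.03470113e-04 -2.79037374e+00]
```

Emit:
servo_tool(
  angular=[
    [0, 0, 7.1],
    [0, 0, 14.1],
    [0, 0, 21.2],
    [0, 0, 28.3],
    [0, 0, 35.3],
    [0, 0, 42.4],
    [0, 0, 49.4],
    [0, 0, 56.5],
    [0, 0, 56.5],
    [0, 0, 56.5],
  ],
  slide=[
    [2.0, -4.0, 0],
    [4.4, -7.7, 0],
    [7.3, -11.0, 0],
    [10.6, -14.0, 0],
    [14.3, -16.5, 0],
    [18.2, -18.6, 0],
    [22.3, -20.2, 0],
    [26.6, -21.3, 0],
    [26.6, -21.3, 0],
    [26.6, -21.3, 0],
  ],
  grip=[-0.66, -0.66, -0.66, -0.66, -0.66, -0.66, -0.66, -0.66, -0.4, -0.4],
)

```text
time: 17.47
tool_pos: [591.6, 101.3, 86.6]
tcp_rot: [3.141, -0.0, -1.826]
contact_force: [-0.5, 0.9, -0.1]
grip_width: 24.4
```

```bash
python3 look.py a13
```

```text
17.4667 [591.6 101.3  86.6] [-0.5  0.9 -0.1] [-0.01  0.04 -0.03] 24.44028782399508
yellow 11 [39.4  8.2] theta [np.float64(-10.83), np.float64(-4.55), np.float64(1.74), np.float64(8.02)]
```

View pics/a13.png

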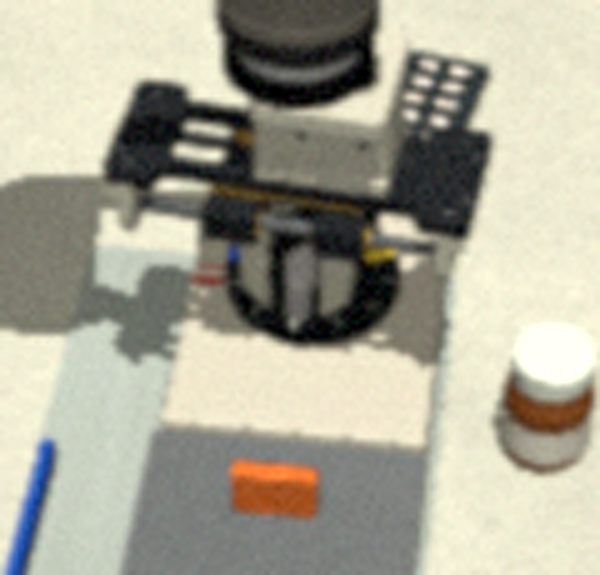

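Emit:
servo_tool(
  angular=[
    [0, 0, 0],
    [0, 0, -7],
    [0, 0, -14],
    [0, 0, -21],
    [0, 0, -28],
    [0, 0, -35],
    [0, 0, -42],
    [0, 0, -49],
    [0, 0, -56],
    [0, 0, -63],
  ],
  slide=[
    [0, 0, 38],
    [-0.4, 0.4, 38],
    [-0.4, 0.4, 38],
    [-0.4, 0.4, 38],
    [-0.4, 0.4, 38],
    [-0.4, 0.4, 38],
    [-0.4, 0.4, 38],
    [-0.4, 0.4, 38],
    [-0.4, 0.4, 38],
    [-0.4, 0.4, 38],
  ],
  grip=[-0.4, -0.4, -0.4, -0.4, -0.4, -0.4, -0.4, -0.4, -0.4, -0.4],
)

```text
time: 18.35
tool_pos: [591.0, 101.9, 124.7]
tcp_rot: [3.142, -0.0, -2.931]
contact_force: [0.5, 0.0, -0.1]
grip_width: 27.2
```

Emit:
servo_tool(
  angular=[
    [0, 0, -7],
    [0, 0, -14],
    [0, 0, -21],
    [0, 0, -28],
    [0, 0, -35],
    [0, 0, -42],
    [0, 0, -49],
    [0, 0, -56],
    [0, 0, -63],
    [0, 0, -70],
  ],
  slide=[
    [0, 0, 0],
    [0, 0, 0],
    [0, 0, 0],
    [0, 0, 0],
    [0, 0, 0],
    [0, 0, 0],
    [0, 0, 0],
    [0, 0, 0],
    [0, 0, 0],
    [0, 0, 0],
  ],
  grip=[-0.4, -0.4, -0.4, -0.4, -0.4, -0.4, -0.4, -0.4, -0.4, -0.4],
)

```text
time: 19.18
tool_pos: [591.0, 101.9, 124.7]
tcp_rot: [-3.141, 0.0, 2.131]
contact_force: [-0.3, 0.3, -0.2]
grip_width: 27.3
```

Emit:
servo_tool(
  angular=[
    [0, 0, -7],
    [0, 0, -14],
    [0, 0, -21],
    [0, 0, -28],
    [0, 0, -35],
    [0, 0, -42],
    [0, 0, -47],
    [0, 0, -47],
  ],
  slide=[
    [0, 0, 0],
    [0, 0, 0],
    [0, 0, 0],
    [0, 0, 0],
    [0, 0, 0],
    [0, 0, 0],
    [0, 0, 0],
    [0, 0, 0],
  ],
  grip=[-0.4, -0.4, -0.4, -0.4, -0.4, -0.4, -0.4, -0.4],
)

```text
time: 19.85
tool_pos: [591.0, 101.9, 124.7]
tcp_rot: [-3.142, 0.0, 1.314]
contact_force: [1.5, -0.6, -0.9]
grip_width: 27.7
```

```bash
python3 look.py a14
```

```text
19.85 [591.  101.9 124.7] [ 1.5 -0.6 -0.9] [-0.13  0.13  0.  ] 27.685730951523063
blue 11 [-38.3  10.3] theta [np.float64(-10.88), np.float64(-4.6), np.float64(1.68), np.float64(7.97)]
yellow 21 [37.7  8.8] theta [np.float64(-10.85), np.float64(-4.57), np.float64(1.71), np.float64(8.0)]
FIT [598.273 133.436   1.7  ] 0.26 theta+2pi 7.983349316969663 -4.583021297389509
```

View pics/a14.png

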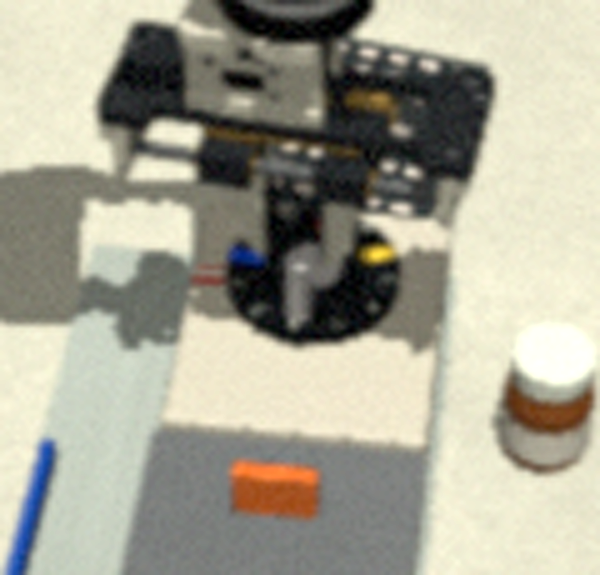

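Emit:
servo_tool(
  angular=[
    [0, 0, 0],
    [0, 0, 0],
    [0, 0, 0],
    [0, 0, 0],
  ],
  slide=[
    [0, 0, -25],
    [0, 0, -38],
    [0, 0, -38],
    [0, 0, -38],
  ],
  grip=[-0.4, -0.4, -0.66, -0.66],
)

```text
time: 20.23
tool_pos: [590.8, 101.8, 86.2]
tcp_rot: [-3.14, 0.001, 1.321]
contact_force: [0.1, 0.6, -0.2]
grip_width: 18.9
```

```bash
python3 look.py; python3 path2.py 1.63 -0.85 7.1 591 101.7 598.8 137
```

```text
20.2333 [590.8 101.8  86.2] [ 0.1  0.6 -0.2] [-0.12 -0.01 -0.07] 18.875946956618847
yellow 12 [37.6  8.8] theta [np.float64(-10.85), np.float64(-4.57), np.float64(1.71), np.float64(8.0)]
21
[[0, 0, 6.8], [0, 0, 13.5], [0, 0, 20.3], [0, 0, 27.1], [0, 0, 33.8], [0, 0, 40.6], [0, 0, 47.4], [0, 0, 54.1], [0, 0, 60.9], [0, 0, 67.7]]
[[4.5, -0.5, 0], [8.7, -0.7, 0], [12.9, -0.3, 0], [17.1, 0.5, 0], [21.1, 1.9, 0], [25.0, 3.7, 0], [28.6, 5.9, 0], [31.9, 8.6, 0], [34.9, 11.6, 0], [37.5, 14.9, 0]]
21
[[0, 0, 6.8], [0, 0, 13.5], [0, 0, 20.3], [0, 0, 27.1], [0, 0, 33.8], [0, 0, 40.6], [0, 0, 47.4], [0, 0, 54.1], [0, 0, 60.9], [0, 0, 67.7]]
[[2.2, 3.6, 0], [3.9, 7.5, 0], [5.2, 11.6, 0], [6.0, 15.7, 0], [6.3, 20.0, 0], [6.1, 24.2, 0], [5.4, 28.4, 0], [4.2, 32.5, 0], [2.5, 36.4, 0], [0.4, 40.1, 0]]
21
[[0, 0, 6.8]]
[[-2.5, 3.4, 0]]
```

Emit:
servo_tool(
  angular=[
    [0, 0, 6.8],
    [0, 0, 13.5],
    [0, 0, 20.3],
    [0, 0, 27.1],
    [0, 0, 33.8],
    [0, 0, 40.6],
    [0, 0, 47.4],
    [0, 0, 54.1],
    [0, 0, 60.9],
    [0, 0, 67.7],
  ],
  slide=[
    [4.5, -0.5, 0],
    [8.7, -0.7, 0],
    [12.9, -0.3, 0],
    [17.1, 0.5, 0],
    [21.1, 1.9, 0],
    [25.0, 3.7, 0],
    [28.6, 5.9, 0],
    [31.9, 8.6, 0],
    [34.9, 11.6, 0],
    [37.5, 14.9, 0],
  ],
  grip=[-0.66, -0.66, -0.66, -0.66, -0.66, -0.66, -0.66, -0.66, -0.66, -0.66],
)

```text
time: 21.12
tool_pos: [629.2, 116.0, 87.6]
tcp_rot: [-3.141, 0.001, 2.508]
contact_force: [0.0, -2.9, -2.3]
grip_width: 15.8
```

Emit:
servo_tool(
  angular=[
    [0, 0, 6.8],
    [0, 0, 13.5],
    [0, 0, 20.3],
    [0, 0, 27.1],
    [0, 0, 33.8],
    [0, 0, 40.6],
    [0, 0, 47.4],
    [0, 0, 54.1],
    [0, 0, 60.9],
    [0, 0, 60.9],
  ],
  slide=[
    [2.2, 3.6, 0],
    [3.9, 7.5, 0],
    [5.2, 11.6, 0],
    [6.0, 15.7, 0],
    [6.3, 20.0, 0],
    [6.1, 24.2, 0],
    [5.4, 28.4, 0],
    [4.2, 32.5, 0],
    [2.5, 36.4, 0],
    [2.5, 36.4, 0],
  ],
  grip=[-0.66, -0.66, -0.66, -0.66, -0.66, -0.66, -0.66, -0.66, -0.66, -0.66],
)

```text
time: 21.95
tool_pos: [632.0, 153.4, 88.0]
tcp_rot: [-3.141, 0.002, -2.714]
contact_force: [-0.1, 0.4, 0.2]
grip_width: 15.0
```

```bash
python3 look.py a15
```

```text
21.95 [632.  153.4  88. ] [-0.1  0.4  0.2] [-0.02  0.02 -0.05] 15.000038076504604
blue 27 [ 17.2 -34.9] theta [np.float64(-6.89), np.float64(-0.61), np.float64(5.67), np.float64(11.96)]
red 19 [-35.3 -17.1] theta [np.float64(-6.89), np.float64(-0.6), np.float64(5.68), np.float64(11.96)]
yellow 26 [-30.3  20.7] theta [np.float64(-13.17), np.float64(-6.88), np.float64(-0.6), np.float64(5.68)]
FIT [ 5.99290e+02  1.33483e+02 -5.95000e-01] 1.72 theta+2pi 5.688577806758702 -6.87779280760047
```

View pics/a15.png

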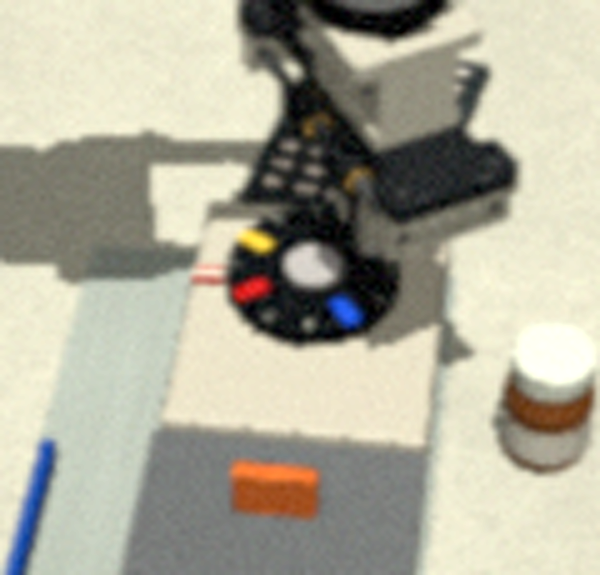

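```bash
python3 path2.py -0.611 -1.062 6 632 153.4 598.8 137
```

```text
5
[[0, 0, 5.2], [0, 0, 10.3], [0, 0, 15.5], [0, 0, 20.7], [0, 0, 25.8]]
[[-2.5, 2.4, 0], [-4.3, 5.1, 0], [-6.4, 7.6, 0], [-8.6, 9.9, 0], [-11.1, 12.0, 0]]
```

Emit:
servo_tool(
  angular=[
    [0, 0, 5.2],
    [0, 0, 10.3],
    [0, 0, 15.5],
    [0, 0, 20.7],
    [0, 0, 25.8],
    [0, 0, 25.8],
  ],
  slide=[
    [-2, 2.7, 0],
    [-4.0, 5.3, 0],
    [-6.2, 7.7, 0],
    [-8.6, 9.9, 0],
    [-11.1, 12.0, 0],
    [-11.1, 12.0, 0],
  ],
  grip=[-0.66, -0.66, -0.66, -0.66, -0.66, -0.66],
)

```text
time: 22.5
tool_pos: [621.1, 165.4, 87.9]
tcp_rot: [-3.14, 0.002, -2.269]
contact_force: [2.1, -0.3, 0.2]
grip_width: 15.6
```

```bash
python3 look.py a16
```

```text
22.5 [621.1 165.4  87.9] [ 2.1 -0.3  0.2] [ 0.09 -0.26  0.03] 15.648925681589091
blue 30 [ 31.5 -24.5] theta [np.float64(-7.35), np.float64(-1.06), np.float64(5.22), np.float64(11.5)]
red 22 [-23.7 -30. ] theta [np.float64(-7.34), np.float64(-1.05), np.float64(5.23), np.float64(11.51)]
yellow 26 [-36.3   6. ] theta [np.float64(-13.6), np.float64(-7.32), np.float64(-1.04), np.float64(5.25)]
FIT [599.969 133.928  -1.035] 0.84 theta+2pi 5.247836995820372 -7.3185336185388
```

View pics/a16.png

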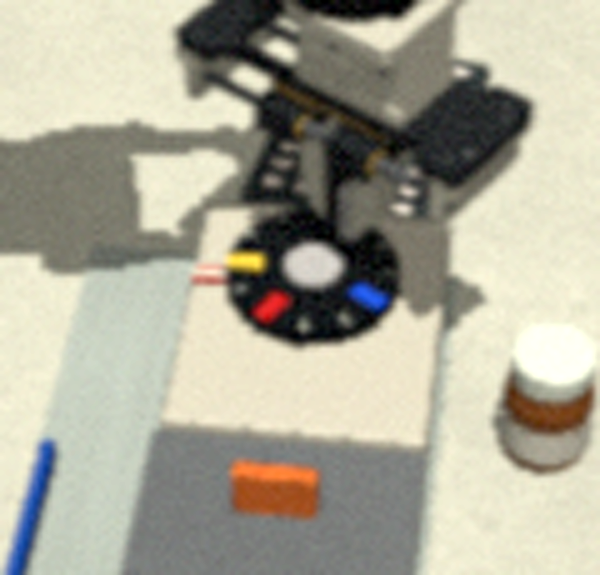

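```bash
python3 path2.py -1.057 1.585 7.1 621.1 165.4 598.8 137
```

```text
22
[[0, 0, -6.9], [0, 0, -13.8], [0, 0, -20.6], [0, 0, -27.5], [0, 0, -34.4], [0, 0, -41.3], [0, 0, -48.2], [0, 0, -55.0], [0, 0, -61.9], [0, 0, -68.8]]
[[3.2, -3.0, 0], [6.0, -6.2, 0], [8.5, -9.7, 0], [10.5, -13.6, 0], [12.0, -17.6, 0], [13.1, -21.8, 0], [13.6, -26.1, 0], [13.6, -30.4, 0], [13.1, -34.7, 0], [12.1, -38.9, 0]]
22
[[0, 0, -6.9], [0, 0, -13.8], [0, 0, -20.6], [0, 0, -27.5], [0, 0, -34.4], [0, 0, -41.3], [0, 0, -48.2], [0, 0, -55.0], [0, 0, -61.9], [0, 0, -68.8]]
[[-1.5, -4.0, 0], [-3.5, -7.9, 0], [-5.9, -11.5, 0], [-8.7, -14.7, 0], [-12.0, -17.6, 0], [-15.5, -20.1, 0], [-19.3, -22.2, 0], [-23.3, -23.7, 0], [-27.5, -24.8, 0], [-31.8, -25.4, 0]]
22
[[0, 0, -6.9], [0, 0, -13.8]]
[[-4.3, -0.1, 0], [-8.6, 0.4, 0]]
```

Emit:
servo_tool(
  angular=[
    [0, 0, -6.9],
    [0, 0, -13.8],
    [0, 0, -20.6],
    [0, 0, -27.5],
    [0, 0, -34.4],
    [0, 0, -41.3],
    [0, 0, -48.2],
    [0, 0, -55.0],
    [0, 0, -61.9],
    [0, 0, -68.8],
  ],
  slide=[
    [3.2, -3.0, 0],
    [6.0, -6.2, 0],
    [8.5, -9.7, 0],
    [10.5, -13.6, 0],
    [12.0, -17.6, 0],
    [13.1, -21.8, 0],
    [13.6, -26.1, 0],
    [13.6, -30.4, 0],
    [13.1, -34.7, 0],
    [12.1, -38.9, 0],
  ],
  grip=[-0.66, -0.66, -0.66, -0.66, -0.66, -0.66, -0.66, -0.66, -0.66, -0.66],
)

```text
time: 23.38
tool_pos: [633.2, 126.4, 87.4]
tcp_rot: [3.14, 0.002, 2.802]
contact_force: [1.6, 1.3, 0.9]
grip_width: 15.6
```

Emit:
servo_tool(
  angular=[
    [0, 0, -6.9],
    [0, 0, -13.8],
    [0, 0, -20.6],
    [0, 0, -27.5],
    [0, 0, -34.4],
    [0, 0, -41.3],
    [0, 0, -48.2],
    [0, 0, -55.0],
    [0, 0, -61.9],
    [0, 0, -68.8],
  ],
  slide=[
    [-1.5, -4.0, 0],
    [-3.5, -7.9, 0],
    [-5.9, -11.5, 0],
    [-8.7, -14.7, 0],
    [-12.0, -17.6, 0],
    [-15.5, -20.1, 0],
    [-19.3, -22.2, 0],
    [-23.3, -23.7, 0],
    [-27.5, -24.8, 0],
    [-31.8, -25.4, 0],
  ],
  grip=[-0.66, -0.66, -0.66, -0.66, -0.66, -0.66, -0.66, -0.66, -0.66, -0.66],
)

```text
time: 24.22
tool_pos: [600.9, 100.9, 87.2]
tcp_rot: [3.14, -0.001, 1.601]
contact_force: [1.7, 1.0, 0.2]
grip_width: 15.8
```

Emit:
servo_tool(
  angular=[
    [0, 0, -6.9],
    [0, 0, -13.8],
    [0, 0, -13.8],
    [0, 0, -13.8],
  ],
  slide=[
    [-4.3, -0.1, 0],
    [-8.6, 0.4, 0],
    [-8.6, 0.4, 0],
    [-8.6, 0.4, 0],
  ],
  grip=[-0.66, -0.66, -0.66, -0.66],
)

```text
time: 24.55
tool_pos: [591.8, 101.1, 87.0]
tcp_rot: [-3.141, 0.0, 1.373]
contact_force: [0.2, 0.3, -0.3]
grip_width: 15.8
```

```bash
python3 look.py a17
```

```text
24.55 [591.8 101.1  87. ] [ 0.2  0.3 -0.3] [-0.1   0.   -0.02] 15.836248180846075
yellow 14 [38.1 11.6] theta [np.float64(-10.92), np.float64(-4.64), np.float64(1.65), np.float64(7.93)]
```

View pics/a17.png

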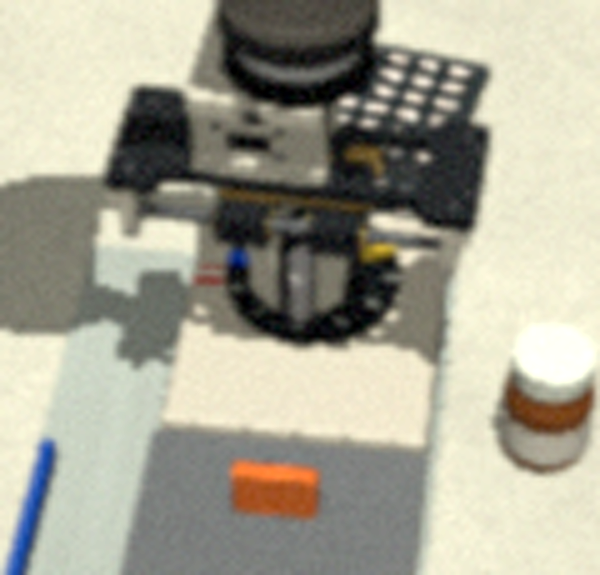

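Emit:
servo_tool(
  angular=[
    [0, 0, 0],
    [0, 0, 0],
    [0, 0, 0],
    [0, 0, 0],
    [0, 0, 2.7],
    [0, 0, 2.7],
    [0, 0, 2.7],
    [0, 0, 2.7],
  ],
  slide=[
    [0, 0, 0],
    [0, 0, 0],
    [0, 0, 35],
    [0, 0, 38],
    [-6, -38, 38],
    [-11, -76, 38],
    [-13, -95, 38],
    [-13, -95, 38],
  ],
  grip=[-0.4, -0.4, -0.4, -0.4, -1, -1, -1, -1],
)

```text
time: 25.27
tool_pos: [578.8, 2.3, 124.9]
tcp_rot: [3.141, 0.001, 1.416]
contact_force: [0.7, -0.2, 0.1]
grip_width: 5.2
```

```bash
python3 look.py a18
```

```text
25.2667 [578.8   2.3 124.9] [ 0.7 -0.2  0.1] [-0.12  0.05 -0.06] 5.248245319378438
yellow 13 [33.6  7.8] theta [np.float64(-10.85), np.float64(-4.57), np.float64(1.71), np.float64(8.0)]
```

View pics/a18.png

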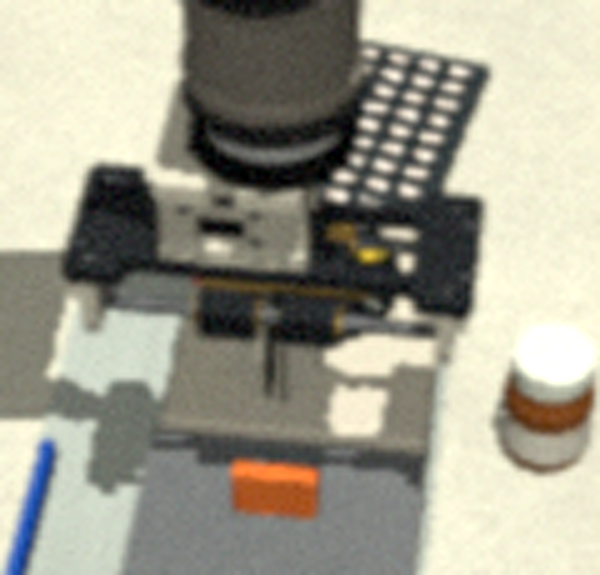

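Run:
```python
from h import *
c=bot.capture("top")
a=c["img"][140:280,235:415]; cv2.imwrite("pics/t2.png",cv2.convertScaleAbs(cv2.resize(a,None,fx=4.2,fy=4.2,interpolation=cv2.INTER_CUBIC),alpha=1.5))
print(bot.get_obs()["tool_pos"])
```

```text
[579.07547658   5.60942599 124.7833762 ]
```

View pics/t2.png

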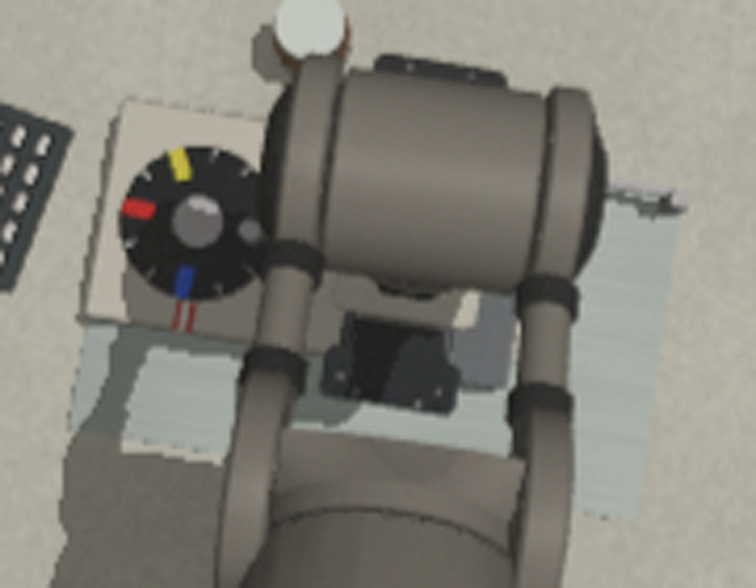

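Emit:
servo_tool(
  angular=[
    [0, 0, 0],
    [0, 0, 0],
    [0, 0, 0],
    [0, 0, 0],
    [0, 0, 0],
    [0, 0, 0],
    [0, 0, 0],
    [0, 0, 0],
  ],
  slide=[
    [0, 0, -35],
    [0, 0, -61],
    [0, 0, -61],
    [-1.5, -10, -61],
    [-3, -20, -61],
    [-4.2, -28, -61],
    [-5.5, -36, -61],
    [-5.5, -36, -61],
  ],
  grip=[-1, -1, -1, -1, -1, -1, -1, -1],
)

```text
time: 26.03
tool_pos: [574.1, -32.0, 65.0]
tcp_rot: [3.139, 0.001, 1.418]
contact_force: [-0.1, 0.1, 0.1]
grip_width: 0.5
```

Run:
```python
from h import *
s=bot.capture("side")
b=s["img"][145:300,245:365]; b=cv2.resize(b,None,fx=3.8,fy=3.8,interpolation=cv2.INTER_CUBIC)
cv2.imwrite("pics/b1.png",cv2.convertScaleAbs(b,alpha=1.6))
```

```text
(no output)
```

View pics/b1.png

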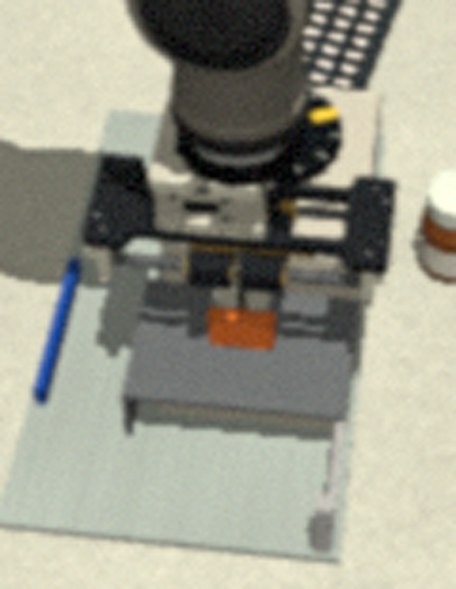

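Emit:
servo_tool(
  angular=[
    [0, 0, 0],
    [0, 0, 0],
    [0, 0, 0],
    [0, 0, 0],
    [0, 0, 0],
    [0, 0, 0],
    [0, 0, 0],
    [0, 0, 0],
    [0, 0, 0],
    [0, 0, 0],
  ],
  slide=[
    [-1.2, -8, 0],
    [-2.4, -16, 0],
    [-3.6, -24, 0],
    [-4.9, -32, 0],
    [-6.1, -40, 0],
    [-7.3, -48, 0],
    [-8.5, -56, 0],
    [-9.5, -62, 0],
    [-10.1, -66, 0],
    [-10.1, -66, 0],
  ],
  grip=[-1, -1, -1, -1, -1, -1, -1, -1, -1, -1],
)

```text
time: 26.92
tool_pos: [563.2, -96.1, 63.5]
tcp_rot: [-3.141, -0.001, 1.418]
contact_force: [1.3, 2.5, 1.2]
grip_width: 0.1
```

Emit:
servo_tool(
  angular=[
    [0, 0, 0],
    [0, 0, 0],
    [0, 0, 0],
  ],
  slide=[
    [-0.5, -3, 0],
    [-0.9, -6, 0],
    [-0.9, -6, 0],
  ],
  grip=[-1, -1, -1],
)

```text
time: 27.17
tool_pos: [563.1, -96.3, 63.6]
tcp_rot: [-3.142, -0.009, 1.419]
contact_force: [7.7, 26.3, 2.5]
grip_width: 0.3
```

```bash
cat > look2.py <<'E'
from h import *
import sys
s=bot.capture("side")
b=s["img"][145:300,245:365]; b=cv2.resize(b,None,fx=3.8,fy=3.8,interpolation=cv2.INTER_CUBIC)
cv2.imwrite("pics/%s.png"%sys.argv[1],cv2.convertScaleAbs(b,alpha=1.6))
E
python3 look2.py b2
```

```text
(no output)
```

View pics/b2.png

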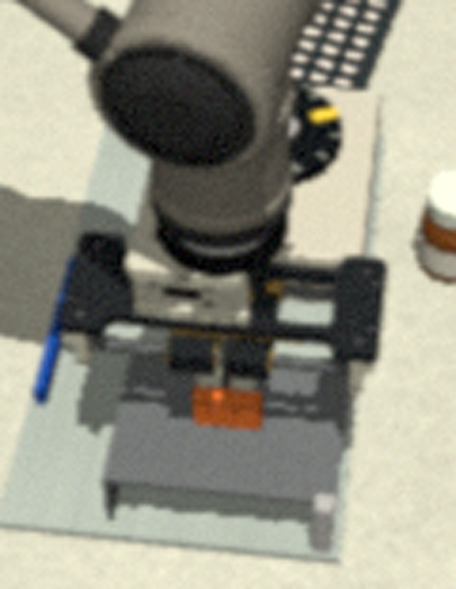

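Emit:
servo_tool(
  angular=[
    [0, 0, 0],
    [0, 0, 0],
    [0, 0, 0],
    [0, 0, 0],
    [0, 0, 0],
    [0, 0, 0],
    [0, 0, 0],
    [0, 0, 0],
    [0, 0, 0],
  ],
  slide=[
    [1, 10, 0],
    [2, 20, 0],
    [2, 20, 40],
    [2, 20, 80],
    [-38, 20, 100],
    [-78, 20, 100],
    [-118, 20, 100],
    [-140, 20, 100],
    [-140, 20, 100],
  ],
  grip=[-1, -1, -1, -1, -1, -1, -1, -1, -1],
)

```text
time: 27.97
tool_pos: [417.6, -81.2, 163.5]
tcp_rot: [-3.138, 0.0, 1.419]
contact_force: [1.2, 0.1, -0.7]
grip_width: 0.7
```

```bash
python3 look2.py b3
python3 - <<'E'
from h import *
c=bot.capture("top")
a=c["img"][140:280,235:415]; cv2.imwrite("pics/t3.png",cv2.convertScaleAbs(cv2.resize(a,None,fx=4.2,fy=4.2,interpolation=cv2.INTER_CUBIC),alpha=1.5))
E
```

```text
(no output)
```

View pics/t3.png

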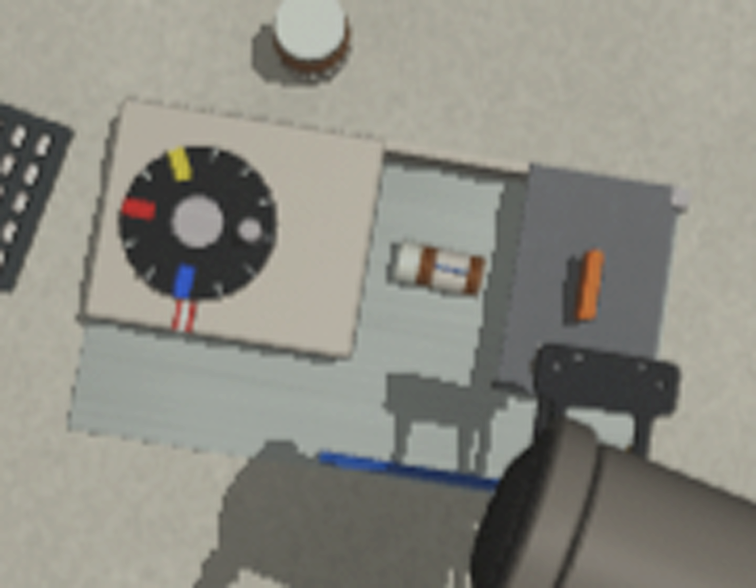

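View pics/b3.png

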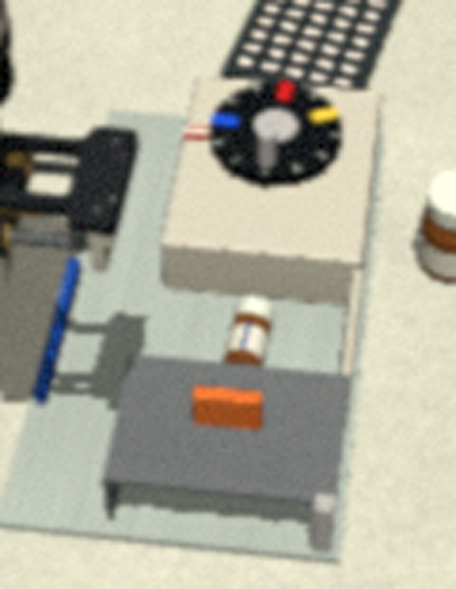

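Run:
```python
from h import *
c=bot.capture("top")
for p in((396,262),(482,274),(439,268),(439,245),(439,291)):
    u=(p[0]+.5)/4.2-.5+235; v=(p[1]+.5)/4.2-.5+140
    X=ray(c,u,v,22.)[:2]+[-.5,-1.2]; d=X-[569.9,14.95]; C,S=np.cos(-.152),np.sin(-.152)
    print(p,X.round(1),"box",np.round([C*d[0]+S*d[1],-S*d[0]+C*d[1]],1))
```

```text
(396, 262) [578.6   9.2] box [ 9.5 -4.3]
(482, 274) [571.2 -48.4] box [ 10.9 -62.4]
(439, 268) [574.9 -19.6] box [ 10.2 -33.4]
(439, 245) [590.4 -19.5] box [ 25.4 -30.9]
(439, 291) [559.5 -19.7] box [ -5.  -35.8]
```

```bash
python3 -c "
from plant import bot
o=bot.get_obs();print(o['tool_pos'],o['tcp_rot'],o['joint_positions'])"
```

```text
[423.16075037 -82.31877888 164.0177585 ] [3.14011906e+00 7.07540650e-04 1.41881499e+00] [-3.70019458e-01  2.39667236e-01  1.86281423e+00 -4.32016210e-04
  1.03751948e+00 -2.17819316e-01]
```

Emit:
servo_tool(
  angular=[
    [0, 0, 0],
    [0, 0, 0],
    [0, 0, 0],
    [0, 0, 0],
    [0, 0, 0],
    [0, 0, 0],
    [0, 0, 0],
    [0, 0, 0],
  ],
  slide=[
    [38, 12, 0],
    [76, 24, 0],
    [114, 35, 0],
    [152, 46, -10],
    [193, 57, -40],
    [193, 57, -60],
    [193, 57, -60],
    [193, 57, -60],
  ],
  grip=[-1, -1, -1, -1, -1, -1, -1, -1],
)

```text
time: 28.78
tool_pos: [614.9, -24.3, 101.2]
tcp_rot: [-3.137, 0.0, 1.42]
contact_force: [-0.1, -0.3, -0.2]
grip_width: 0.5
```

```bash
python3 look2.py b4; python3 -c "
from plant import bot
o=bot.get_obs();print(o['tool_pos'],o['tcp_rot'])"
```

```text
[615.31223478 -24.79164649 103.18602107] [-3.14000271e+00  2.84652111e-04  1.41966805e+00]
```

View pics/b4.png

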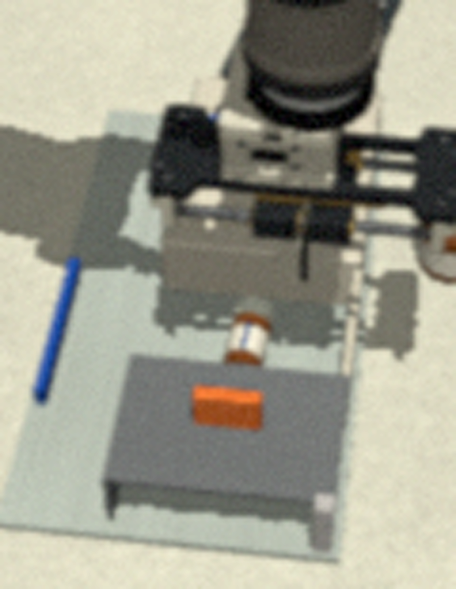

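Emit:
servo_tool(
  angular=[
    [0, 0, 0],
    [0, 0, 0],
    [0, 0, 0],
    [0, 0, 0],
    [0, 0, 0],
  ],
  slide=[
    [1, -1, -35],
    [1, -1, -65],
    [1, -1, -87],
    [1, -1, -87],
    [1, -1, -87],
  ],
  grip=[-1, -1, -1, -1, -1],
)

```text
time: 29.25
tool_pos: [616.5, -26.3, 17.9]
tcp_rot: [3.141, 0.0, 1.419]
contact_force: [-0.1, -0.4, -0.1]
grip_width: 0.3
```

```bash
python3 look2.py b5; python3 -c "
from plant import bot
o=bot.get_obs();print(o['tool_pos'],o['tcp_rot'])"
```

```text
[617.52842333 -26.38862422  19.08713145] [3.13835265e+00 1.14561027e-04 1.41876688e+00]
```

View pics/b5.png

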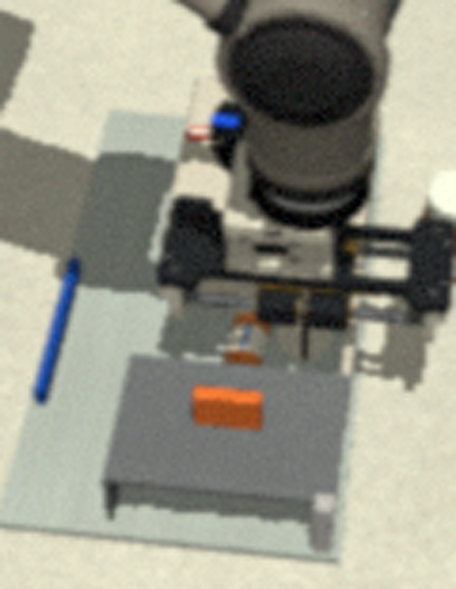

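Emit:
servo_tool(
  angular=[
    [0, 0, 0],
    [0, 0, 0],
    [0, 0, 0],
    [0, 0, 0],
    [0, 0, 0],
    [0, 0, 0],
    [0, 0, 0],
    [0, 0, 0],
    [0, 0, 0],
    [0, 0, 0],
  ],
  slide=[
    [-3, 0.5, 0],
    [-5, 0.8, 0],
    [-7, 1.1, 0],
    [-9, 1.4, 0],
    [-11, 1.7, 0],
    [-13, 2, 0],
    [-15, 2.3, 0],
    [-17.5, 2.7, 0],
    [-20, 3.1, 0],
    [-22.5, 3.4, 0],
  ],
  grip=[-1, -1, -1, -1, -1, -1, -1, -1, -1, -1],
)

```text
time: 30.13
tool_pos: [597.1, -22.6, 19.0]
tcp_rot: [3.133, -0.001, 1.419]
contact_force: [6.4, 0.7, 13.5]
grip_width: 0.3
```

```bash
python3 look2.py b6; python3 -c "
from plant import bot
o=bot.get_obs();print(o['tool_pos'],o['contact_force'])"
```

```text
[596.91183915 -22.55000915  19.20508196] [4.06367758 0.69955573 9.81977504]
```

View pics/b6.png

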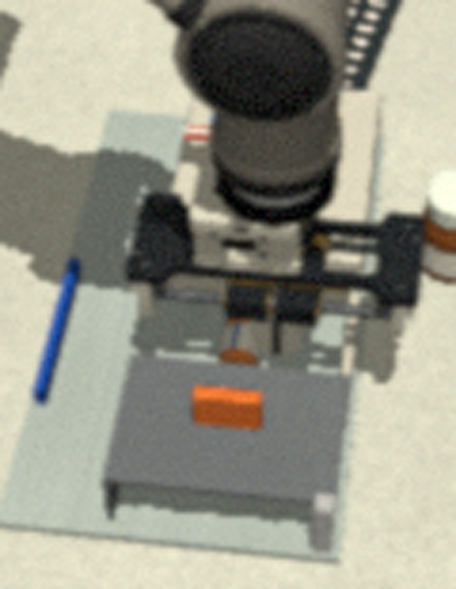

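Emit:
servo_tool(
  angular=[
    [0, 0, 0],
    [0, 0, 0],
  ],
  slide=[
    [0, 0, 0],
    [0, 0, 0],
  ],
  grip=[-1, -1],
)

```text
time: 30.35
tool_pos: [597.0, -22.6, 19.1]
tcp_rot: [3.134, -0.0, 1.419]
contact_force: [4.7, 0.4, 10.9]
grip_width: 0.4
```

Run:
```python
from h import *
s=bot.capture("side"); c=bot.capture("top")
a=s["img"][215:250,290:330]; a=cv2.resize(a,None,fx=10,fy=10,interpolation=cv2.INTER_CUBIC)
b=c["img"][180:240,310:370]; b=cv2.resize(b,None,fx=6,fy=6,interpolation=cv2.INTER_CUBIC)
o=np.zeros((370,780,3),np.uint8); o[:350,:400]=a; o[:360,410:770]=b
cv2.imwrite("pics/b7.png",cv2.convertScaleAbs(o,alpha=1.7))
o=bot.get_obs();print(o['tool_pos'],o['contact_force'],o['moment'])
```

```text
[597.03741058 -22.59898023  19.13770501] [ 4.45435579  1.48307439 10.88183509] [ 0.19862401 -0.52754176 -0.06824319]
```

View pics/b7.png

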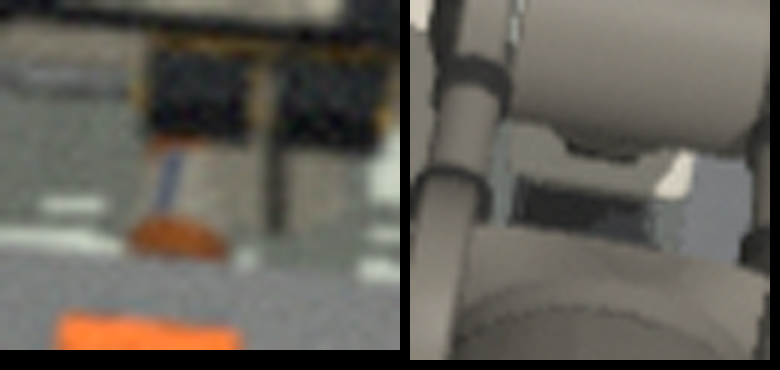

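Emit:
servo_tool(
  angular=[
    [0, 0, 0],
    [0, 0, 0],
    [0, 0, 0],
    [0, 0, 0],
  ],
  slide=[
    [4, -0.6, 0],
    [4, -0.6, -4],
    [4, -0.6, -8],
    [4, -0.6, -8],
  ],
  grip=[-1, -1, -1, -1],
)

```text
time: 30.78
tool_pos: [606.9, -24.5, 14.2]
tcp_rot: [3.12, -0.0, 1.419]
contact_force: [12.9, -1.0, 20.6]
grip_width: 0.6
```

```bash
cat > look3.py <<'E'
from h import *
import sys
s=bot.capture("side")
a=s["img"][205:255,265:330]; a=cv2.resize(a,None,fx=11,fy=11,interpolation=cv2.INTER_CUBIC)
cv2.imwrite("pics/%s.png"%sys.argv[1],cv2.convertScaleAbs(a,alpha=1.7))
o=bot.get_obs();print(o['time'],o['tool_pos'].round(1),o['contact_force'].round(1),o['moment'].round(2))
E
python3 look3.py c1
```

```text
30.8333 [606.7 -24.5  14.3] [13.  -1.1 21.1] [-0.19 -1.86 -0.12]
```

View pics/c1.png

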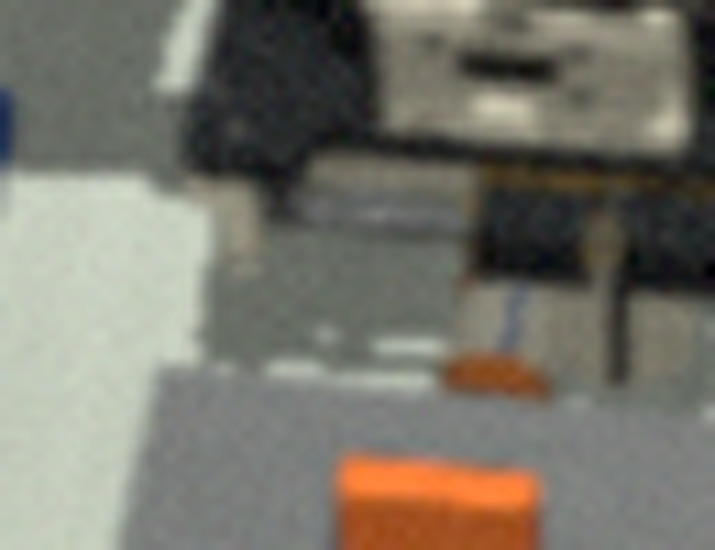

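Emit:
servo_tool(
  angular=[
    [0, 0, 0],
    [0, 0, 0],
    [0, 0, 0],
    [0, 0, 0],
    [0, 0, 0],
    [0, 0, 0],
    [0, 0, 0],
  ],
  slide=[
    [8, -1.2, 2],
    [16, -2.4, 2],
    [18, -2.7, 2],
    [18, -2.7, 22],
    [18, -2.7, 45],
    [18, -2.7, 45],
    [18, -2.7, 45],
  ],
  grip=[-1, -1, -1, -1, -1, -1, -1],
)

```text
time: 31.42
tool_pos: [616.0, -25.8, 54.2]
tcp_rot: [3.14, 0.0, 1.419]
contact_force: [0.2, 0.5, -1.3]
grip_width: 0.1
```

```bash
python3 look3.py c2
```

```text
31.4667 [615.2 -25.6  53.1] [-0.4  0.4 -0.9] [-0.12  0.12  0.03]
```

View pics/c2.png

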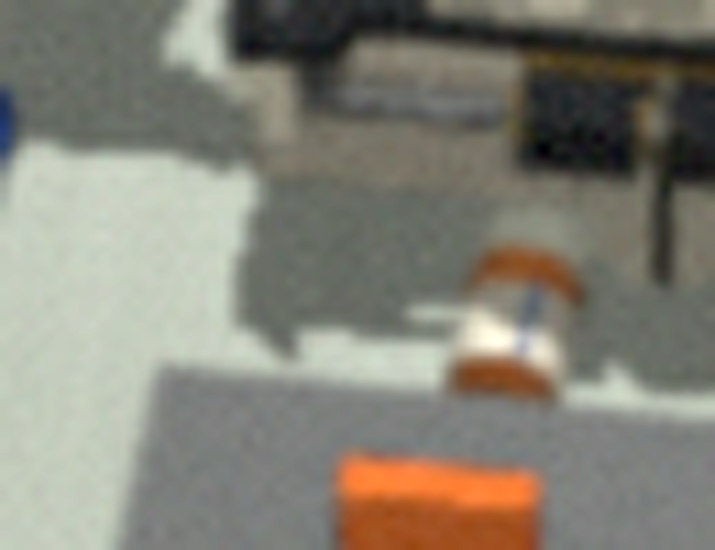

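Run:
```python
from h import *
s=bot.capture("side")
for p in((502,372),(528,255)):
    u=(p[0]+.5)/11-.5+265; v=(p[1]+.5)/11-.5+205
    X=ray(s,u,v,32.)[:2]+[-.3,3.4]; d=X-[569.9,14.95]; C,S=np.cos(-.152),np.sin(-.152)
    print(p,X.round(1),"box",np.round([C*d[0]+S*d[1],-S*d[0]+C*d[1]],1))
```

```text
(502, 372) [575.7 -42.2] box [ 14.4 -55.6]
(528, 255) [582.6  -7.3] box [ 15.9 -20.1]
```

Emit:
servo_tool(
  angular=[
    [0, 0, 0],
    [0, 0, 0],
    [0, 0, 0],
    [0, 0, 0],
    [0, 0, 0],
    [0, 0, 0],
  ],
  slide=[
    [-12, 1.8, 0],
    [-23, 3.5, 0],
    [-23, 3.5, -10],
    [-23, 3.5, -15],
    [-23, 3.5, -15],
    [-23, 3.5, -15],
  ],
  grip=[-1, -1, -1, -1, -1, -1],
)

```text
time: 32.02
tool_pos: [592.8, -22.3, 37.5]
tcp_rot: [-3.14, -0.0, 1.419]
contact_force: [0.8, 0.7, -0.1]
grip_width: 0.5
```

```bash
python3 look3.py c3
```

```text
32.0667 [593.1 -22.3  38. ] [ 0.5 -0.2  0.9] [-0.16  0.07 -0.04]
```

View pics/c3.png

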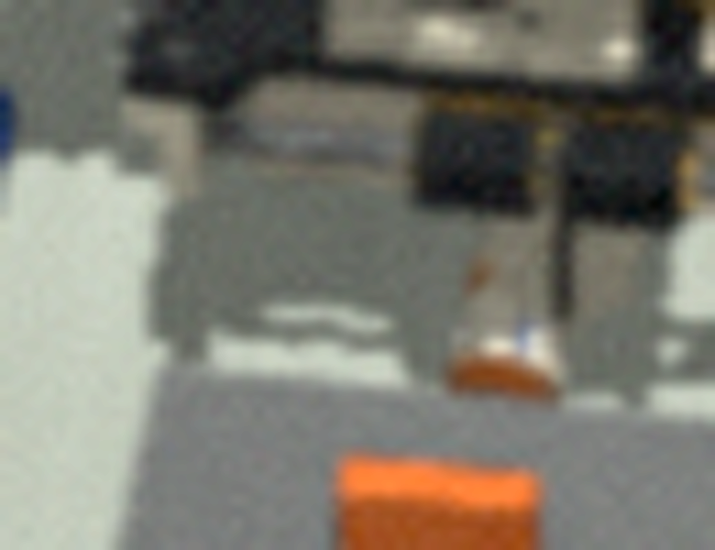

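Emit:
servo_tool(
  angular=[
    [0, 0, 0],
    [0, 0, 0],
    [0, 0, 0],
  ],
  slide=[
    [0, 0, -2],
    [0, 0, -3.5],
    [0, 0, -3.5],
  ],
  grip=[-1, -1, -1],
)

```text
time: 32.32
tool_pos: [592.9, -22.3, 34.9]
tcp_rot: [-3.141, -0.0, 1.419]
contact_force: [-0.0, -0.4, -0.0]
grip_width: 0.3
```

Emit:
servo_tool(
  angular=[
    [0, 0, 0],
    [0, 0, 0],
    [0, 0, 0],
  ],
  slide=[
    [0, 0, -1],
    [0, 0, -2],
    [0, 0, -2],
  ],
  grip=[-1, -1, -1],
)

```text
time: 32.57
tool_pos: [592.9, -22.2, 33.0]
tcp_rot: [3.142, 0.0, 1.419]
contact_force: [0.2, 0.1, 0.8]
grip_width: 0.1
```

Emit:
servo_tool(
  angular=[
    [0, 0, 0],
    [0, 0, 0],
    [0, 0, 0],
    [0, 0, 0],
    [0, 0, 0],
    [0, 0, 0],
  ],
  slide=[
    [0, 0, -1],
    [-3, 0.5, -1.2],
    [-6, 0.9, -1.2],
    [-9, 1.4, -1.2],
    [-12, 1.8, -1.2],
    [-15, 2.3, -1.2],
  ],
  grip=[-1, -1, -1, -1, -1, -1],
)

```text
time: 33.07
tool_pos: [579.4, -19.8, 33.7]
tcp_rot: [3.137, -0.001, 1.419]
contact_force: [0.9, 2.1, 10.1]
grip_width: 0.4
```

```bash
python3 look3.py c4
```

```text
33.1167 [578.8 -19.6  33.8] [ 1.2  1.5 10.4] [ 0.21 -0.08 -0.02]
```

View pics/c4.png

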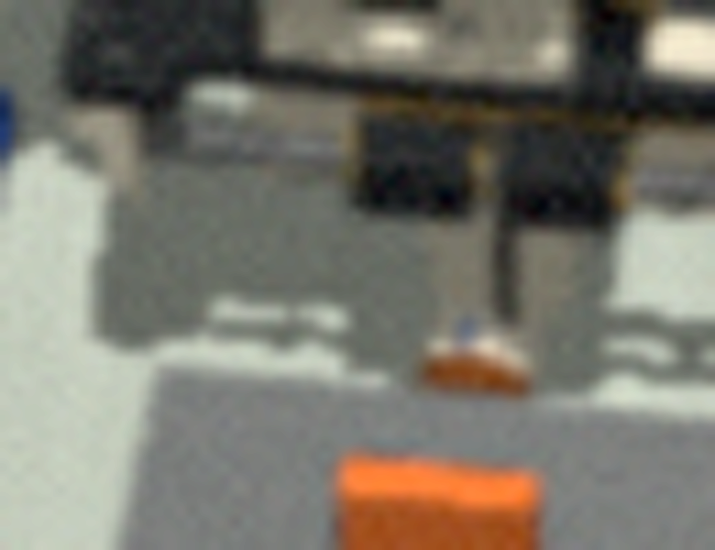

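Emit:
servo_tool(
  angular=[
    [0, 0, 0],
    [0, 0, 0],
    [0, 0, 0],
    [0, 0, 0],
    [0, 0, 0],
    [0, 0, 0],
    [0, 0, 0],
    [0, 0, 0],
    [0, 0, 0],
    [0, 0, 0],
  ],
  slide=[
    [-4, 0.6, 0.7],
    [-8, 1.2, 1],
    [-12, 1.8, 1],
    [-16, 2.4, 1],
    [-20, 3, 1],
    [-24, 3.7, 1],
    [-28, 4.3, 1],
    [-32, 4.9, 1],
    [-35, 5.3, 1],
    [-35, 5.3, 1],
  ],
  grip=[-1, -1, -1, -1, -1, -1, -1, -1, -1, -1],
)

```text
time: 33.95
tool_pos: [541.9, -14.7, 32.6]
tcp_rot: [-3.14, 0.0, 1.419]
contact_force: [-0.1, 0.5, -0.4]
grip_width: 0.8
```

```bash
python3 look3.py c5
```

```text
34.0 [542.4 -14.8  32.7] [ 0.2 -0.1  0.2] [-0.14  0.06 -0.  ]
```

View pics/c5.png

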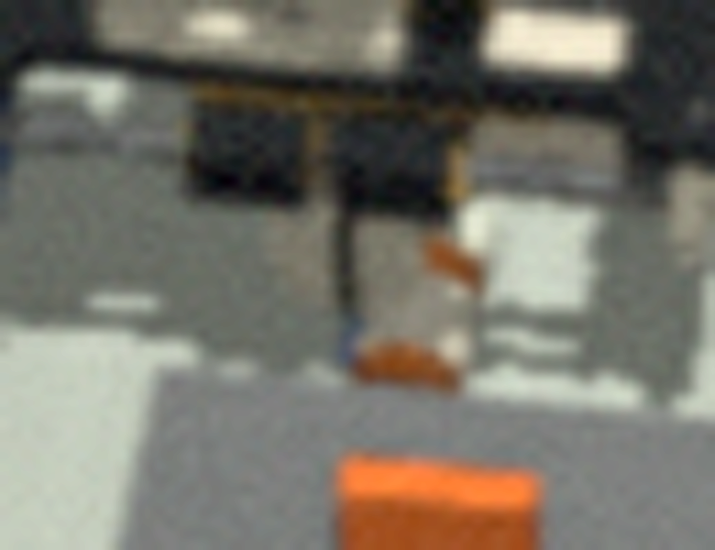

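Emit:
servo_tool(
  angular=[
    [0, 0, 0],
    [0, 0, 0],
    [0, 0, 0],
    [0, 0, 0],
    [0, 0, 0],
    [0, 0, 0],
    [0, 0, 0],
    [0, 0, 0],
    [0, 0, 0],
    [0, 0, 0],
  ],
  slide=[
    [0, 0, 8],
    [14, -2.1, 8],
    [27, -4.1, 8],
    [27, -4.1, 3],
    [27, -4.1, 0],
    [24, -3.7, 0],
    [20, -3, 0],
    [16, -2.4, 0],
    [12, -1.8, 0],
    [8, -1.2, 0],
  ],
  grip=[-1, -1, -1, -1, -1, -1, -1, -1, -1, -1],
)

```text
time: 34.83
tool_pos: [550.9, -15.4, 34.1]
tcp_rot: [3.139, -0.001, 1.419]
contact_force: [0.3, 1.7, 7.9]
grip_width: 0.5
```

Emit:
servo_tool(
  angular=[
    [0, 0, 0],
    [0, 0, 0],
    [0, 0, 0],
    [0, 0, 0],
    [0, 0, 0],
    [0, 0, 0],
    [0, 0, 0],
    [0, 0, 0],
  ],
  slide=[
    [-4, 0.6, 0],
    [-8, 1.2, 0],
    [-12, 1.8, 0],
    [-16, 2.4, 0],
    [-20, 3, 0],
    [-24, 3.7, 0],
    [-28, 4.3, 0],
    [-28, 4.3, 0],
  ],
  grip=[-1, -1, -1, -1, -1, -1, -1, -1],
)

```text
time: 35.5
tool_pos: [521.4, -11.4, 32.6]
tcp_rot: [-3.14, 0.0, 1.419]
contact_force: [0.2, -0.4, 0.8]
grip_width: 0.2
```

```bash
python3 look3.py c6
```

```text
35.55 [522.1 -11.6  32.7] [-0.8  0.1 -0.4] [-0.14  0.07 -0.01]
```

View pics/c6.png

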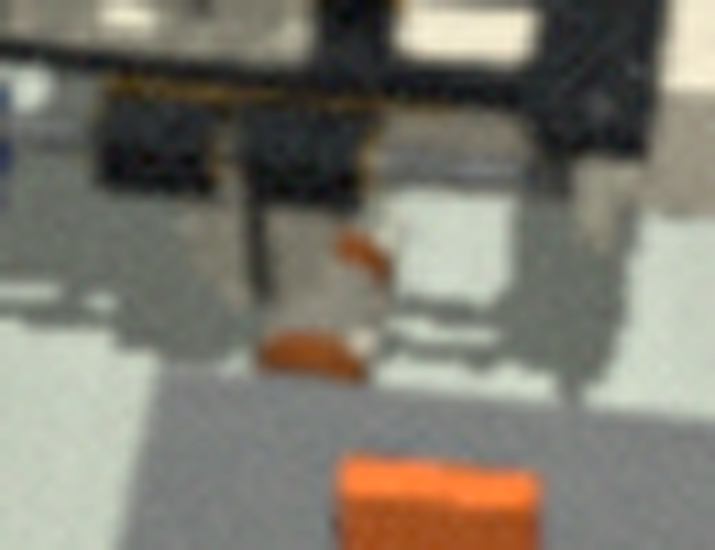

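Emit:
servo_tool(
  angular=[
    [0, 0, 0],
    [0, 0, 0],
    [0, 0, 0],
    [0, 0, 0],
    [0, 0, 0],
    [0, 0, 0],
    [0, 0, 0],
    [0, 0, 0],
    [0, 0, 0],
    [0, 0, 0],
  ],
  slide=[
    [0, 0, 8],
    [14, -2.1, 8],
    [26, -4, 8],
    [26, -4, 3],
    [26, -4, 0],
    [23, -3.5, 0],
    [19, -2.9, 0],
    [15, -2.3, 0],
    [11, -1.7, 0],
    [7, -1.1, 0],
  ],
  grip=[-1, -1, -1, -1, -1, -1, -1, -1, -1, -1],
)

```text
time: 36.38
tool_pos: [530.1, -12.4, 34.0]
tcp_rot: [3.139, -0.0, 1.419]
contact_force: [0.2, 1.8, 7.7]
grip_width: 0.6
```

Emit:
servo_tool(
  angular=[
    [0, 0, 0],
    [0, 0, 0],
    [0, 0, 0],
    [0, 0, 0],
    [0, 0, 0],
    [0, 0, 0],
    [0, 0, 0],
    [0, 0, 0],
  ],
  slide=[
    [-4, 0.6, 0],
    [-8, 1.2, 0],
    [-12, 1.8, 0],
    [-16, 2.4, 0],
    [-20, 3, 0],
    [-24, 3.7, 0],
    [-28, 4.3, 0],
    [-28, 4.3, 0],
  ],
  grip=[-1, -1, -1, -1, -1, -1, -1, -1],
)

```text
time: 37.05
tool_pos: [500.3, -8.2, 32.7]
tcp_rot: [-3.14, 0.0, 1.419]
contact_force: [0.4, 0.2, -0.6]
grip_width: 0.2
```

```bash
sed -i 's/205:255,265:330/195:255,245:325/; s/fx=11,fy=11/fx=9,fy=9/' look3.py; python3 look3.py c7
```

```text
37.1 [501.   -8.3  32.7] [-0.5  0.1  0.5] [-0.07  0.04  0.04]
```

View pics/c7.png

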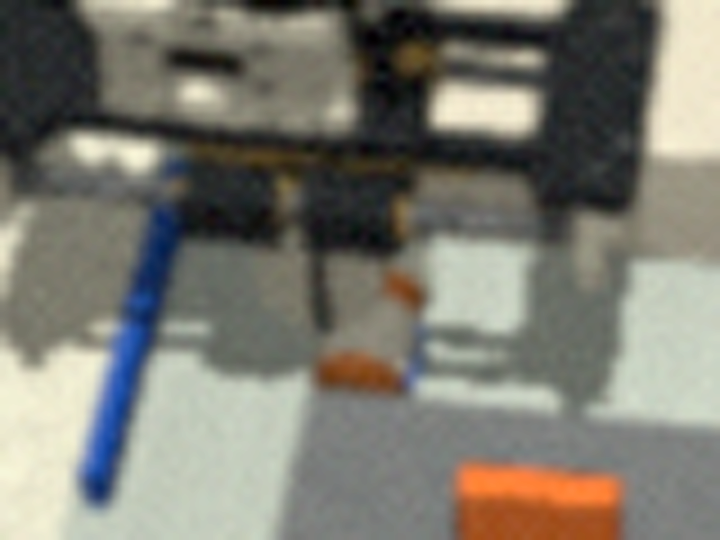

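Emit:
servo_tool(
  angular=[
    [0, 0, 0],
    [0, 0, 0],
    [0, 0, 0],
    [0, 0, 0],
    [0, 0, 0],
    [0, 0, 0],
    [0, 0, 0],
    [0, 0, 0],
    [0, 0, 0],
    [0, 0, 0],
  ],
  slide=[
    [0, 0, 8],
    [14, -2.1, 8],
    [26, -4, 8],
    [26, -4, 3],
    [26, -4, 0],
    [23, -3.5, 0],
    [19, -2.9, 0],
    [15, -2.3, 0],
    [11, -1.7, 0],
    [7, -1.1, 0],
  ],
  grip=[-1, -1, -1, -1, -1, -1, -1, -1, -1, -1],
)

```text
time: 37.93
tool_pos: [509.2, -9.3, 33.9]
tcp_rot: [3.139, -0.0, 1.419]
contact_force: [0.8, 1.7, 7.7]
grip_width: 0.6
```

Emit:
servo_tool(
  angular=[
    [0, 0, 0],
    [0, 0, 0],
    [0, 0, 0],
    [0, 0, 0],
    [0, 0, 0],
    [0, 0, 0],
    [0, 0, 0],
    [0, 0, 0],
  ],
  slide=[
    [-4, 0.6, 0],
    [-8, 1.2, 0],
    [-12, 1.8, 0],
    [-16, 2.4, 0],
    [-20, 3, 0],
    [-24, 3.7, 0],
    [-28, 4.3, 0],
    [-28, 4.3, 0],
  ],
  grip=[-1, -1, -1, -1, -1, -1, -1, -1],
)

```text
time: 38.6
tool_pos: [479.4, -5.0, 32.7]
tcp_rot: [-3.14, 0.0, 1.419]
contact_force: [0.2, 0.8, -0.7]
grip_width: 0.6
```

```bash
python3 look3.py c8
```

```text
38.65 [480.1  -5.1  32.8] [-0.5 -0.1 -0.1] [-0.12  0.07 -0.  ]
```

View pics/c8.png

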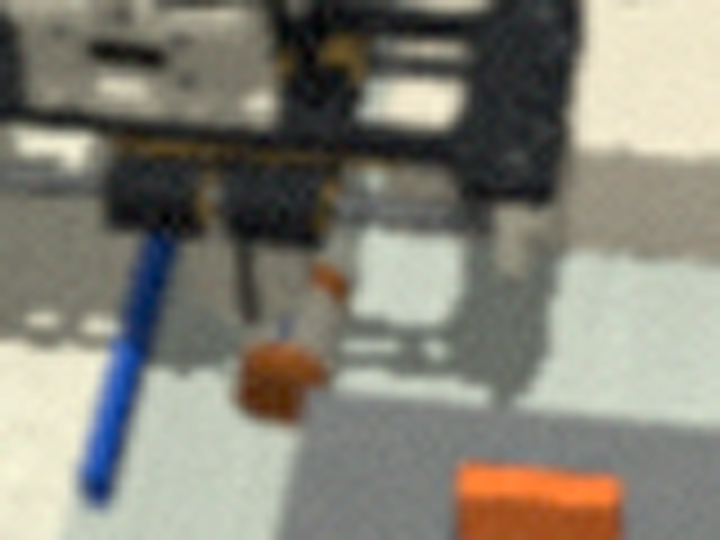

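Emit:
servo_tool(
  angular=[
    [0, 0, 0],
    [0, 0, 0],
    [0, 0, 0],
    [0, 0, 0],
    [0, 0, 0],
    [0, 0, 0],
    [0, 0, 0],
    [0, 0, 0],
    [0, 0, 0],
    [0, 0, 0],
  ],
  slide=[
    [0, 0, 8],
    [14, -2.1, 8],
    [26, -4, 8],
    [26, -4, 3],
    [26, -4, 0],
    [23, -3.5, 0],
    [19, -2.9, 0],
    [15, -2.3, 0],
    [11, -1.7, 0],
    [7, -1.1, 0],
  ],
  grip=[-1, -1, -1, -1, -1, -1, -1, -1, -1, -1],
)

```text
time: 39.48
tool_pos: [488.2, -6.1, 33.9]
tcp_rot: [3.139, -0.0, 1.419]
contact_force: [-0.1, 1.5, 9.6]
grip_width: 0.6
```

Emit:
servo_tool(
  angular=[
    [0, 0, 0],
    [0, 0, 0],
    [0, 0, 0],
    [0, 0, 0],
    [0, 0, 0],
    [0, 0, 0],
    [0, 0, 0],
    [0, 0, 0],
  ],
  slide=[
    [-4, 0.6, 0],
    [-8, 1.2, 0],
    [-12, 1.8, 0],
    [-16, 2.4, 0],
    [-20, 3, 0],
    [-24, 3.7, 0],
    [-24, 3.7, 0],
    [-24, 3.7, 8],
  ],
  grip=[-1, -1, -1, -1, -1, -1, -1, -1],
)

```text
time: 40.15
tool_pos: [462.5, -2.3, 40.3]
tcp_rot: [-3.139, 0.0, 1.419]
contact_force: [-1.0, -0.3, -1.1]
grip_width: -0.1
```

```bash
python3 look3.py c9
```

```text
40.2 [463.9  -2.6  42.1] [0.1 0.4 1.8] [-0.08  0.04 -0.01]
```

View pics/c9.png

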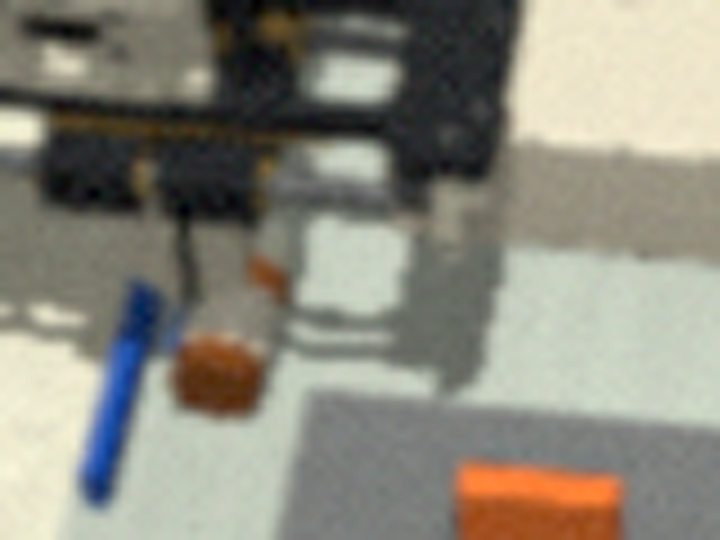

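Emit:
servo_tool(
  angular=[
    [0, 0, 0],
    [0, 0, 0],
    [0, 0, 0],
    [0, 0, 0],
    [0, 0, 0],
    [0, 0, 0],
    [0, 0, 0],
    [0, 0, 0],
    [0, 0, 0],
    [0, 0, 0],
  ],
  slide=[
    [12, -1.8, 0],
    [22, -3.3, 0],
    [22, -3.3, -5],
    [22, -3.3, -8],
    [19, -2.9, -8],
    [16, -2.4, -8],
    [13, -2, -8],
    [10, -1.5, -8],
    [7, -1.1, -8],
    [4, -0.6, -8],
  ],
  grip=[-1, -1, -1, -1, -1, -1, -1, -1, -1, -1],
)

```text
time: 41.03
tool_pos: [468.5, -3.1, 33.8]
tcp_rot: [3.139, -0.0, 1.419]
contact_force: [0.4, 0.8, 8.3]
grip_width: 0.3
```

```bash
python3 look3.py c10
```

```text
41.0833 [467.9  -3.   33.9] [-0.1  1.3  9. ] [0.04 0.06 0.01]
```

View pics/c10.png

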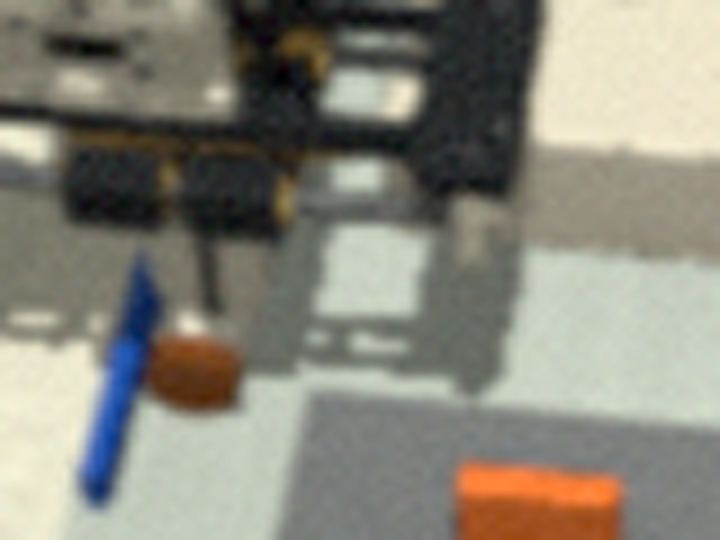

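Emit:
servo_tool(
  angular=[
    [0, 0, 0],
    [0, 0, 0],
    [0, 0, 0],
    [0, 0, 0],
  ],
  slide=[
    [-2, 0.3, 0],
    [-4, 0.6, 0],
    [-6, 0.9, 0],
    [-8, 1.2, 0],
  ],
  grip=[-1, -1, -1, -1],
)

```text
time: 41.42
tool_pos: [460.9, -1.8, 34.1]
tcp_rot: [3.138, -0.0, 1.419]
contact_force: [3.0, 1.8, 6.9]
grip_width: 0.4
```

```bash
python3 look3.py c11
```

```text
41.4667 [460.8  -1.8  34.1] [1.4 2.1 8.3] [ 0.14 -0.25  0.03]
```

View pics/c11.png

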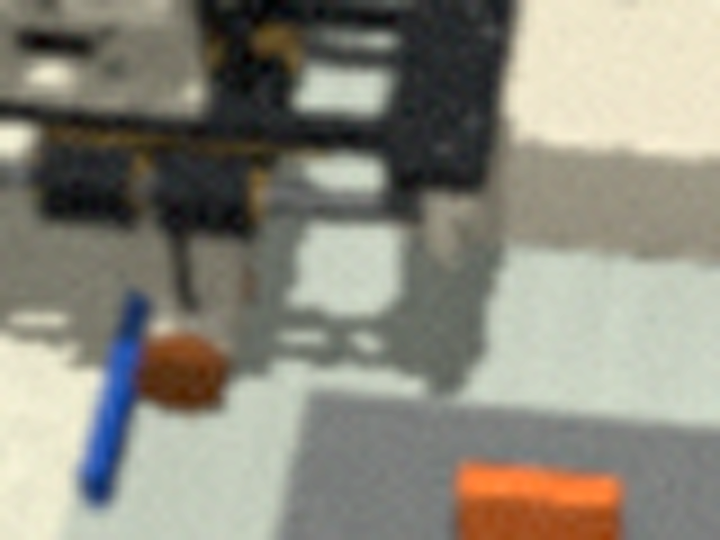

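Emit:
servo_tool(
  angular=[
    [0, 0, 0],
    [0, 0, 0],
    [0, 0, 0],
  ],
  slide=[
    [-1, 0.2, 0],
    [-2, 0.3, 0],
    [-2, 0.3, 0],
  ],
  grip=[-1, -1, -1],
)

```text
time: 41.72
tool_pos: [459.7, -1.8, 34.1]
tcp_rot: [3.136, -0.0, 1.419]
contact_force: [2.9, 0.9, 5.7]
grip_width: 0.8
```

Lift straight up gently, then move clear.

Emit:
servo_tool(
  angular=[
    [0, 0, 0],
    [0, 0, 0],
    [0, 0, 0],
    [0, 0, 0],
    [0, 0, 0],
    [0, 0, 0],
    [0, 0, 0],
    [0, 0, 0],
    [0, 0, 0],
    [0, 0, 0],
  ],
  slide=[
    [0, 0, 2],
    [0, 0, 6],
    [0, 0, 30],
    [0, 0, 70],
    [0, 0, 110],
    [0, -20, 130],
    [0, -60, 130],
    [0, -100, 130],
    [0, -140, 130],
    [0, -180, 130],
  ],
  grip=[-1, -1, -1, -1, -1, -1, -1, -1, -1, -1],
)

```text
time: 42.55
tool_pos: [456.9, -182.9, 163.2]
tcp_rot: [-3.141, -0.0, 1.42]
contact_force: [1.5, 0.0, -0.5]
grip_width: 0.5
```

```bash
python3 look3.py c12
cat > look4.py <<'E'
from h import *
c=bot.capture("top")
a=c["img"][140:280,235:415]; cv2.imwrite("pics/t4.png",cv2.convertScaleAbs(cv2.resize(a,None,fx=4.2,fy=4.2,interpolation=cv2.INTER_CUBIC),alpha=1.5))
E
python3 look4.py
```

```text
42.6 [ 457.5 -190.   163.2] [ 0.9 -7.3  0. ] [-0.42 -0.04  0.  ]
```

View pics/c12.png

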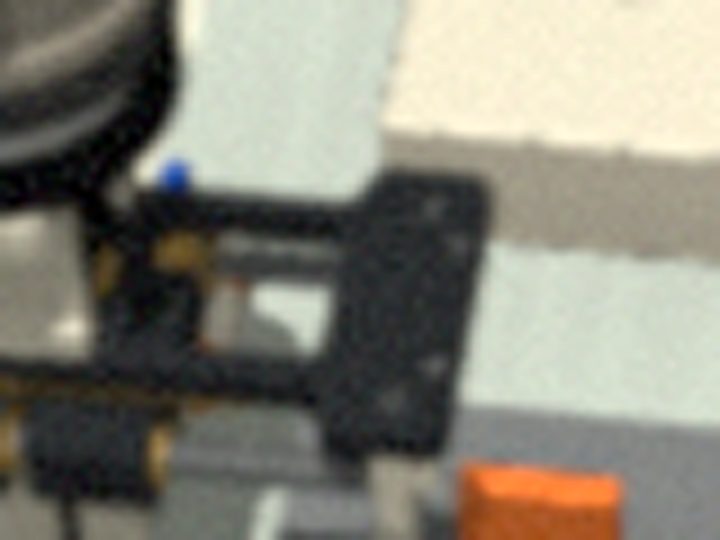

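View pics/t4.png

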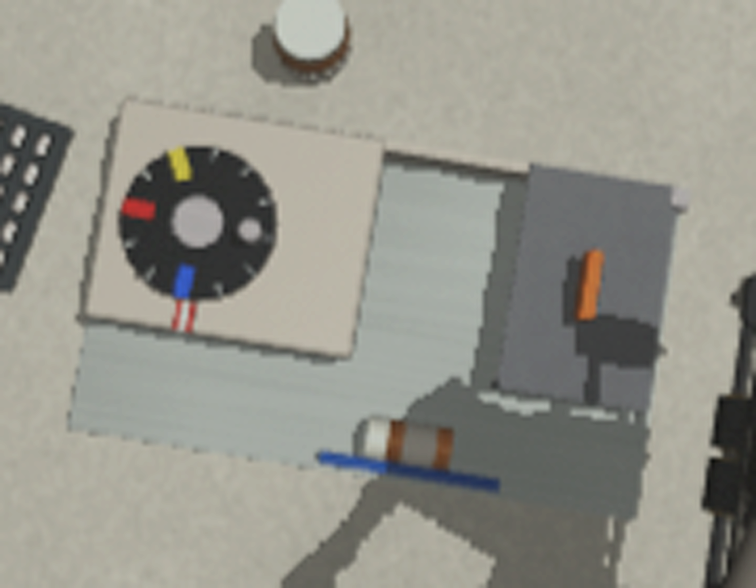

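Run:
```python
from h import *
c=bot.capture("top")
C,S=np.cos(-.152),np.sin(-.152)
a=c["img"][225:265,305:360]; cv2.imwrite("pics/t5.png",cv2.convertScaleAbs(cv2.resize(a,None,fx=14,fy=14,interpolation=cv2.INTER_CUBIC),alpha=1.7))
def b2p(b):
    X=np.array([569.9+.5+C*b[0]-S*b[1],14.95+1.2+S*b[0]+C*b[1],b[2]]); return ((proj(c,X)-[305,225]+.5)*14).round(0)
for b in((-108,-35,20),(-94,-35,20),(-108,-7,34),(-108,-63,34),(-122,-35,22),(-122,25,22),(-122,-95,22)): print(b,b2p(b))
```

```text
(-108, -35, 20) [399. 292.]
(-94, -35, 20) [410. 222.]
(-108, -7, 34) [260. 270.]
(-108, -63, 34) [542. 317.]
(-122, -35, 22) [388. 362.]
(-122, 25, 22) [ 90. 313.]
(-122, -95, 22) [687. 411.]
```

View pics/t5.png

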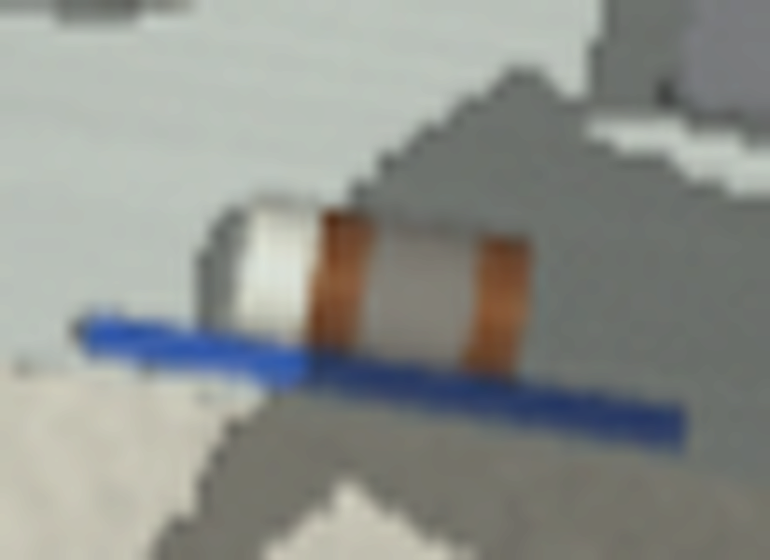

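Emit:
servo_tool(
  angular=[
    [0, 0, 0],
    [0, 0, 0],
    [0, 0, 0],
    [0, 0, 0],
    [0, 0, 0],
    [0, 0, 0],
  ],
  slide=[
    [0, 0, 10],
    [0, 0, 10],
    [0, 0, 10],
    [0, 0, 10],
    [0, 0, 10],
    [0, 0, 10],
  ],
  grip=[-1, -1, -1, -1, -1, -1],
)

```text
time: 43.2
tool_pos: [457.8, -181.0, 172.7]
tcp_rot: [-3.141, -0.0, 1.42]
contact_force: [-0.9, 0.7, 0.2]
grip_width: 0.5
```

Run:
```python
from h import *
c=bot.capture("top")
a=c["img"][130:280,170:450]; cv2.imwrite("pics/t6.png",cv2.convertScaleAbs(cv2.resize(a,None,fx=2.8,fy=2.8,interpolation=cv2.INTER_CUBIC),alpha=1.5))
h=cv2.cvtColor(c["img"],cv2.COLOR_BGR2HSV); m=(h[...,0]>=7)&(h[...,0]<=18)&(h[...,1]>130)&(h[...,2]>60); m[:190]=0;m[225:]=0;m[:,:360]=0;m[:,:][:,395:]=0
v,u=np.nonzero(m); print(len(u)); X=ray(c,u.mean(),v.mean(),87)[:2]; X0=ray(c,340.7,202.0,87)[:2]; print("tab travel",np.hypot(*(X-X0)))
o=bot.get_obs();print(o['time'],o['tool_pos'].round(1),o['contact_force'].round(1))
```

```text
65
tab travel 91.60505837582849
43.25 [ 457.8 -181.1  172.7] [-0.4  0.4 -0.3]
```

View pics/t6.png

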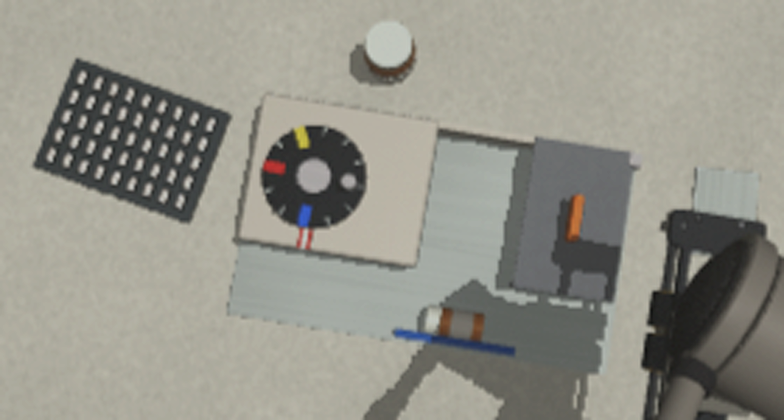

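Blue is at the pointer, the shutter has travelled 91.6 mm, and the vial is against the rail. The jar and tray have not moved, and the arm is clear of everything.

```bash
python3 -c "
from plant import bot
print(bot.close_job())"
```

```text
the job is handed in; nothing more can be done
None
```

The lockbox is open and the vial lies against the blue stop rail. I handed the job in at about 43 s; the system gave no verdict.

- **Combination:** I read the dial from its colour marks in the camera and from the tool position. It stood at about 6.27 rad at the second red, about -1.04 at the second yellow and about 1.58 at blue, so each was within tolerance. My first firm pinch on the peg, on the first clockwise run, built up about 30 N sideways. I switched to a loose grip turning with the dial, with two regrasps, and forces then stayed around 3 N.
- **Shutter:** I pushed the orange tab to the end stop, where the force rose to 26 N. The camera shows 91.6 mm of travel.
- **Vial:** Pushing it from behind did not work. The fingers stuck to the glass and the vial rolled back about 4 mm. I then rolled it out from above with light fingertip strokes, without lifting it.

**Last checks:** In the top view, the vial's edge matches its touching position at the rail to within about 1 mm. It is centred at about box y -33 and parallel to the rail. The shutter was still open and blue still at the pointer, and the jar and tray looked undisturbed. The tool force was about zero, with the arm well clear. The arm hid part of the spatula in that last picture, so I could not see all of it, but the tool did not go near it.

The two cameras disagreed by about 4–5 mm in y, so I used the dial's position as felt by the tool as the reference.

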